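# Couple the hopper to the sugar mill and charge it with piloncillo

### The arm

A 6-joint arm with a two-finger parallel gripper is mounted at the origin on the work surface. World frame = base frame: x ahead of the robot, y to its left, z up, the work surface at z = 0. Lengths are in m, angles in rad, forces in N, time in s.
With the tool pointing down it reaches from about 0.25 to 0.8 m from the base axis. Payload 3.9 kg.
Tool frame: the origin (TCP) lies midway between the tips of the shut fingers; the grasp point (between the pads) lies 19 mm behind it; z points along the fingers, y is the line along which they close (so a half turn about z gives the same grasp; the last joint's range is limited). The gripper opens to 85 mm and grips with 20 to 120 N. Pads are 22 mm wide; open, the fingers measure 114 mm over their backs; the gripper's body (76 mm by 85 mm) begins 54 mm behind the grasp point. The pads swing forward as they close: fully open they stand 13 mm farther back than shut.
Start: joints at [1.264, 0.26, -0.138, 1.173, 0, 1.571], TCP at [0.159, 0.5, 0.231] pointing down, gripper open.
Joint ranges: [-2.78, 2.78], [-0.83, 1.72], [-1.28, 1.37], [-1.9, 2.12], [-1.57, 1.48], [-3.14, 3.14]. Speed limits (rad/s): [2.57, 2.57, 3.14, 3.14, 3.14, 3.14].

### API

Orientations are given as a unit quaternion [w, x, y, z].
In Python, from rig import manip, optics, close_job gives the robot as it stands.
- The arm moves only by the tool send_rows, never from a script. Its argument "plan" is one flat list of numbers, 7 for each row, row after row: the turn, a rotation vector about the tool's x, y, z in degrees, then the shift along the tool's x, y, z in m, then the opening, from -1 (shut) to 1 (fully open). In form: [wx, wy, wz, tx, ty, tz, claw, wx, wy, wz, tx, ty, tz, claw, ...]. A call has exactly 5 rows; each row is the pose to reach, as a shift and turn from the pose commanded when the call began, along the tool's axes at that moment; what a row does not reach only later rows make up. A row lasts 1/10 s, in which the tool goes at most 50 mm and 8.59 degrees, less where a joint would pass 70% of its speed; a pose out of reach is approached as far as the arm can. A call with a gripper value outside its range is refused whole. The fingers move at their own pace and stop on an object; the grip force is fixed at half the most. Time passes only in rows, so rows that repeat a pose let the fingers close, or fill a call up. It gives the time, the measured TCP pose, the force, the opening and the grip force at its end, in the units of the state.
- manip.sense(): the state, without advancing time (a new reading comes with each control period).
- optics.camera(name): name is "scene" or "top" or "wrist"; returns (picture, depth): 400x640x3 uint8, red, green, blue; 400x640 float32, m along the optical axis (not along the pixel's ray), 0 where there is no reading.
- optics.get_calibration(name): a dict with "fovy" (degrees; the focal length in pixels is half the picture's height over the tangent of half this angle, whatever the lens; pixels are square), "cx", "cy" (the principal point, pixels), "k1" (the pictures are not rectified: a ray, as slopes to the right and down, at radius r is drawn at 1 + k1 r^2 times it, then the intrinsics apply), "origin" and "rotation" of the camera in the world. Camera axes: x right, y up, looking along -z (the intrinsics and any distortion apply to the point x, -y, -z); pixel columns grow to the right and rows downward; lengths in m; the calibration is good to about 2 mm. A picture is of the moment at which its call begins: read the wrist's pose just before it. get_calibration takes no time and is no camera call; for the wrist camera it gives the pose at the moment of the call.
- close_job(): hands the job in; it is judged then, once.
The state is a dict: "time_s": time; "joints": joint angles; "joint_vel": joint speeds; "joint_efforts": joint torques, N m; "ee_pos": TCP position; "tcp_rot": TCP orientation; "wrist_force": force on the tool from outside, world axes, zero at the start; "wrist_torque": the same for the moment, N m; "finger_gap": opening from 0.0 (shut) to 1.0 (fully open); "finger_force": force on a finger pad.
Only numpy, scipy, OpenCV 4.12 (cv2) and the standard library are available. Lean on these libraries where they do the work, as an engineer would, in place of code of your own. Each camera call takes 0.05 s, during which the arm holds its last target. There are 200 camera calls.

### The job

Get the mill ready. First take the hopper from its oak rack, stand its plug in the mill's coupler, pull the spring sleeve back by its lever so that the hopper drops fully home, and let the sleeve spring fully forward to lock it. Only after that, gather every sugar block from the board into the pan while the pan sits on the scale, then carry the pan over and tip it so that all the blocks slide off its lip into the hopper, and set the empty pan back level on the scale where it was; leave the shakers and the mug alone.

Things in the scene. Friction and masses are not known exactly. Their poses are not given: they have to be found in the camera images.
- mill: fixed white round mill base, 150 mm across and 50 mm high; on its middle stands the upward-facing spring-sleeve coupler, an aluminium tube 58 mm across, up to 112 mm above the counter, with a straight bore of 41 mm diameter, 62 mm deep. Origin on the counter at its centre, z up; its -y axis points along the sleeve's lever
- mouth (a point): centre of the coupler's mouth, on its top rim, 112 mm above the counter; the axis is vertical. With the sleeve forward four catches stick 8 mm into the bore, tops 26 mm below the mouth: a plug put in stands on them, its hopper 18 mm short of home. With the sleeve fully back they clear the bore and the plug drops home by its weight; with the sleeve let go they enter the plug's groove and hold it
- sleeve (a joint): travel in m of the coupler's steel sleeve, an 80 mm ring round the tube: 0 = sprung fully forward (up), 0.010 = pulled fully back (down). The spring takes about 5 N to start and 11 N at full travel and returns the sleeve when let go. The catches clear the bore only over the last 2 mm of travel. With the plug only part-way in the sleeve cannot come fully forward
- lever_pad (a point): centre of the top face of the sleeve's lever pad, a 44 x 34 x 8 mm steel plate (34 mm along the lever) on a 24 x 14 mm post, 125 mm from the coupler's axis, 168 mm above the counter when the sleeve is forward; rigid with the sleeve, so pressing or drawing the pad down 10 mm pulls the sleeve back
- hopper: square open-topped aluminium hopper, 136 mm square outside, 128 inside, 75 high, 0.32 kg. Origin at the centre of the underside of its floor, z up. Below it a round steel plug of 38 mm diameter with a groove and chamfered nose reaches to z = -44 mm; at home in the coupler its origin is at point mouth, at any yaw. Starts on the oak rack, lug towards +y within 0.4 rad
- hopper_lug (a point): middle of the top edge of the hopper's grip lug: an upright plate 12 mm thick (along hopper y) and 50 mm wide (along x) in the hopper's +y wall, 66 mm from the centre, its top 95 mm above the floor's underside and 20 mm above the rim; pinch it from above, one finger inside the hopper
- rack: fixed oak rack, 130 x 120 mm: two rails 56 mm high with a 68 mm gap for the plug; the hopper starts on it. Origin on the counter at its centre
- scale: fixed kitchen scale, 150 x 130 mm, its flat steel platform (140 x 120 mm) 35 mm above the counter. Origin on the counter at its centre
- pan: loose steel scoop pan, starts on the scale, 0.22 kg, 190 x 110 mm: floor 4 mm, side walls 24 mm high and 104 mm apart inside, open lip at its -x end (x = -105 mm), upright handle plate at its +x end. Origin on the floor's underside, over the scale's centre in place; z up; yaw within 0.45 rad of 0. Blocks slide on its floor at a slope of 15 to 22 degrees
- pan_lip (a point): middle of the pan's open lip edge, on the underside of the floor (pan x = -105 mm, z = 0)
- pan_handle (a point): middle of the top edge of the handle plate: 14 mm thick along pan x, 60 mm wide along pan y, top 75 mm above the pan's underside (pan x = +82 mm); pinch it from above with one finger on the pan's inside
- board: fixed thin bamboo board, 120 x 330 x 8 mm, on which the sugar blocks start. Origin on the counter at its centre
- block0: brown block of hard cane sugar (piloncillo), 64 x 36 x 26 mm (x, y, z), 60 g; origin at the centre of its underside. Starts flat on the board; may be absent
- block1: brown block of hard cane sugar (piloncillo), 64 x 36 x 26 mm (x, y, z), 60 g; origin at the centre of its underside. Starts flat on the board; may be absent
- block2: brown block of hard cane sugar (piloncillo), 64 x 36 x 26 mm (x, y, z), 60 g; origin at the centre of its underside. Starts flat on the board; may be absent
- block3: brown block of hard cane sugar (piloncillo), 64 x 36 x 26 mm (x, y, z), 60 g; origin at the centre of its underside. Starts flat on the board; may be absent
- shaker0: bystander: glass shaker with a perforated chrome cap, 48 mm across, 88 mm high; origin at the centre of its underside. Leave alone
- shaker1: bystander: glass shaker with a perforated chrome cap, 48 mm across, 88 mm high; origin at the centre of its underside. Leave alone
- mug: bystander: terracotta mug, 76 mm across, 85 mm high; origin at the centre of its underside. Leave alone
Mind the look-alikes: they are no part of the job. What is shaped like the block1 but red or yellow is not meant.

How it is judged:
By the outcome, as a careful person would: the job done as asked, in the order asked, and still so for the second after the job is handed in, with the robot touching nothing.
Of block0, block1, block2, block3 only 2 to 4 are there at a start; the rules pass over those that are not, and their reading is None.
At some moment in a run one of block0, block1, block2, block3 may be knocked a few centimetres aside while the robot is not near it.
It also fails if it takes over 210 s, if anything falls off the work surface, if the arm or the gripper's body presses on something with over 40 N, if the wrist force passes 120 N, or if a joint passes its speed limit or range.

## Working session

There is one attempt and no reset: what is moved stays moved. The work goes in short steps, Python scripts to look and compute and a tool call to move; the robot and the scene stay as the last step left them, time stands still between calls to the robot, and variables do not carry over. Pictures are saved under pics/ and viewed, at most 14 in all, crops included, and the job is handed in when it is done.

Besides the shell and the picture viewer there is one more tool, called after ">>>" as name(argument=value, ...) on one line, values as JSON. send_rows: Moves the arm, as the interface text tells. Its arguments: {"type":"object","properties":{"plan":{"type":"array"}},"required":["plan"]}

```bash
ls; mkdir -p pics
cat > h.py <<'E'
import numpy as np, cv2
from rig import manip, optics
from scipy.spatial.transform import Rotation as R
def K(c): 
    f=200/np.tan(np.radians(c['fovy'])/2); return f
def cloud(name,save=None):
    c=optics.get_calibration(name); im,d=optics.camera(name)
    f=K(c); v,u=np.mgrid[0:400,0:640]
    xd=(u-c['cx'])/f; yd=(v-c['cy'])/f
    x,y=xd.copy(),yd.copy()
    for _ in range(15):
        s=1+c['k1']*(x*x+y*y); x=xd/s; y=yd/s
    P=np.stack([x*d,-y*d,-d],-1)
    W=P@np.array(c['rotation']).reshape(3,3).T+np.array(c['origin'])
    W[d<=0]=np.nan
    if save: cv2.imwrite(save,im[:,:,::-1])
    return im,d,W
def st():
    s=manip.sense(); q=s['tcp_rot']; 
    print('t',round(s['time_s'],2),'p',np.round(s['ee_pos'],4),'q',np.round(q,4),'F',np.round(s['wrist_force'],1),'gap',round(float(s['finger_gap']),3),'j',np.round(s['joints'],3))
    return s
E
python3 - <<'E'
from h import *
s=st(); print(R.from_quat(np.roll(s['tcp_rot'],-1)).as_matrix().round(3))
for n in('top','scene'):
    im,d,W=cloud(n,f'pics/{n}0.png'); np.save(f'{n}0.npy',W); print(optics.get_calibration(n))
E
```

```text
pics
t 0.0 p [0.1583 0.4998 0.2304] q [-1.000e-04  1.528e-01  9.883e-01 -1.000e-03] F [-0.6  1.  -0.4] gap 1.001 j [ 1.264  0.261 -0.139  1.173 -0.     1.571]
[[-0.953  0.302 -0.001]
 [ 0.302  0.953 -0.002]
 [-0.    -0.002 -1.   ]]Traceback (most recent call last):
  File "<stdin>", line 4, in <module>
  File "h.py", line 14, in cloud
    W=P@np.array(c['rotation']).reshape(3,3).T+np.array(c['origin'])
        ~~~~~~~~~~~~~~~~~~~~~~~~~~~~~~~^^^^^
ValueError: cannot reshape array of size 4 into shape (3,3)
```

```bash
sed -i "s/np.array(c\['rotation'\]).reshape(3,3).T/R.from_quat(np.roll(c['rotation'],-1)).as_matrix().T/" h.py
python3 - <<'E'
from h import *
for n in('top','scene'):
    im,d,W=cloud(n,f'pics/{n}0.png'); np.save(f'{n}0.npy',W); print(optics.get_calibration(n))
E
```

```text
{'fovy': 45.82076804904456, 'cx': 317.0680778616103, 'cy': 193.55278542433845, 'k1': -0.012221520655763566, 'origin': array([0.35045778, 0.02607139, 1.28559537]), 'rotation': array([-0.69737271, -0.06862774,  0.05950137,  0.71092976])}
{'fovy': 43.739362355929124, 'cx': 321.2297430482639, 'cy': 190.53757214428143, 'k1': 0.04996619986562566, 'origin': array([ 1.50373466, -0.7793266 ,  0.98264487]), 'rotation': array([0.80084554, 0.42508941, 0.19751154, 0.37273932])}
```

View pics/top0.png

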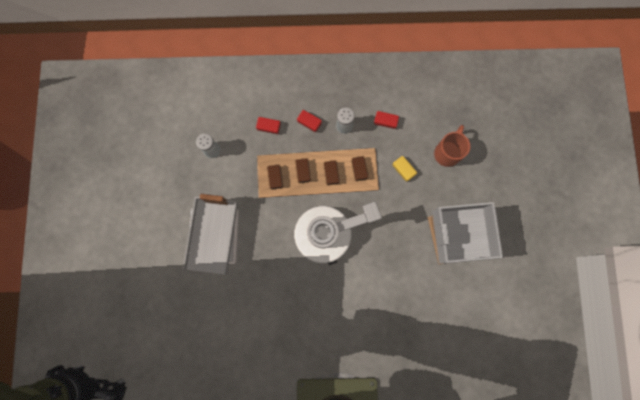

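View pics/scene0.png

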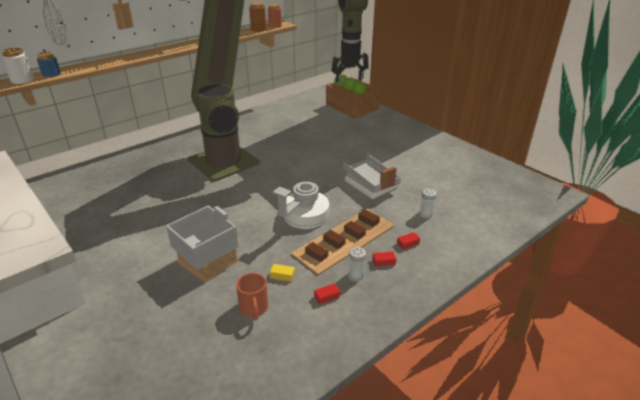

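Candidates for the sugar blocks: brown at (276,177), (304,171), (332,173) and (361,168) on the board; red at (268,125), (309,121) and (387,119); yellow at (404,168). I choose the four brown ones. The mill is at (322,233) with its lever pad at (371,213), the hopper at (470,233) and the pan at (213,237) with its handle at (212,198).

Run:
```python
from h import *
im=cv2.imread('pics/top0.png'); W=np.load('top0.npy')
a=cv2.resize(im[140:280,170:370],None,fx=4,fy=4)[:, :800]
cv2.imwrite('pics/cA.png',a)
cv2.imwrite('pics/cB.png',cv2.resize(im[140:280,340:520],None,fx=4,fy=4))
def fit(m,lbl):
    P=W[m]; r=cv2.minAreaRect((P[:,:2]*1000).astype(np.float32)); print(lbl,m.sum(),np.round(r[0],1),np.round(r[1],1),round(r[2],1),'z',np.round(np.percentile(P[:,2],[5,50,95]),3))
hsv=cv2.cvtColor(im,cv2.COLOR_BGR2HSV); z=W[:,:,2]
v,u=np.mgrid[0:400,0:640]
reg=lambda a,b,c,d:(u>a)&(u<b)&(v>c)&(v<d)
for c in(276,304,332,361): fit(reg(c-13,c+13,150,195)&(z>.027)&(z<.045),'blk')
fit(reg(250,385,140,202)&(z>.004)&(z<.014),'board')
fit(reg(425,515,190,275)&(z>.115),'hop')
fit(reg(425,515,190,275)&(z>.138),'lug')
fit(reg(355,390,195,230)&(z>.155),'pad')
fit(reg(170,250,185,285)&(z>.1),'handle')
fit(reg(170,250,185,285)&(z>.05)&(z<.09),'pan')
fit(reg(170,250,185,285)&(z>.03)&(z<.045),'panfloor')
fit(reg(300,345,210,256)&(z>.106)&(z<.12),'coupler')
fit(reg(280,365,200,270)&(z>.042)&(z<.055),'base')
for n,(a,b) in dict(s0=(205,141),s1=(346,114),mug=(452,150)).items(): fit(reg(a-16,a+16,b-16,b+16)&(z>.075),n)
```

```text
blk 302 [631.5 153.8] [64.8 35.8] 6.4 z [0.03  0.034 0.039]
blk 300 [647.9  77.4] [65.  35.9] 6.9 z [0.029 0.034 0.039]
blk 302 [ 6.407e+02 -3.000e-01] [64.4 35.7] 6.7 z [0.03  0.034 0.038]
blk 310 [650.1 -77.6] [64.1 36.4] 9.9 z [0.03  0.034 0.038]
board 3849 [650.2  39.3] [372.  171.5] 88.7 z [0.005 0.008 0.012]
hop 744 [ 460.2 -328.5] [136.5 142.9] 3.9 z [0.117 0.131 0.152]
lug 130 [ 455.7 -264.2] [49.8 13. ] 3.4 z [0.141 0.151 0.155]
pad 262 [509.7 -91.8] [44.5 34.5] 17.8 z [0.165 0.169 0.172]
handle 140 [562.9 307.1] [60.1 14.1] 82.0 z [0.104 0.11  0.114]
pan 436 [473.5 320.3] [112.3 191.7] 81.8 z [0.052 0.062 0.077]
panfloor 2716 [471.9 322.6] [124.9 192.1] 85.6 z [0.035 0.04  0.044]
coupler 458 [471.1  27. ] [77.7 76.1] 44.0 z [0.106 0.11  0.115]
base 1694 [470.6  26.6] [148.3 147.7] 84.2 z [0.046 0.05  0.054]
s0 245 [716.8 334.8] [44.4 44.4] 62.9 z [0.081 0.088 0.092]
s1 235 [779.6 -41.1] [42.8 44.9] 87.7 z [0.082 0.088 0.093]
mug 148 [ 688.6 -321.4] [67.5 73.5] 0.4 z [0.076 0.084 0.089]
```

View pics/cA.png

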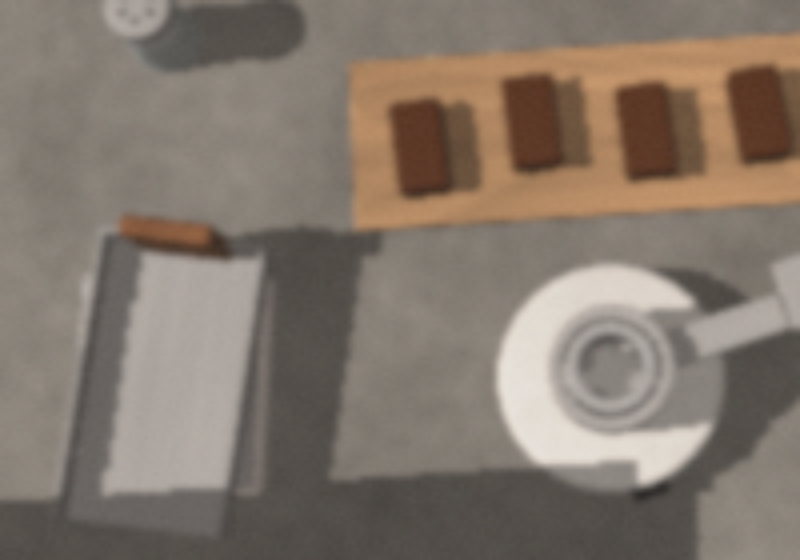

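View pics/cB.png

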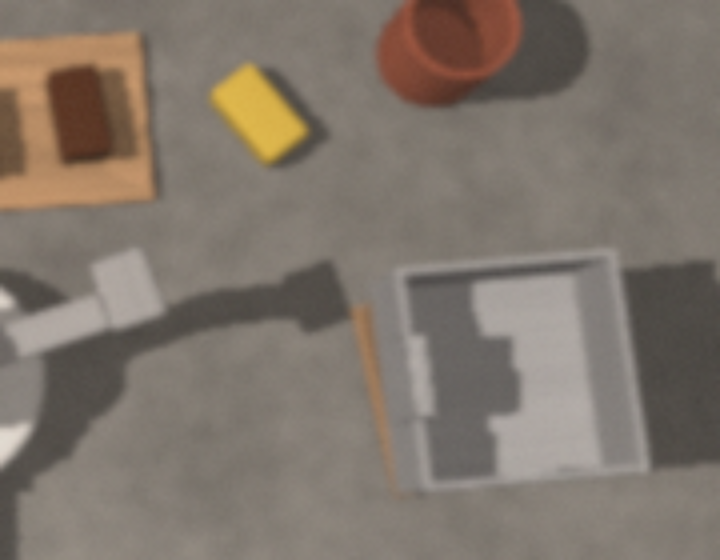

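```bash
cat >> h.py <<'E'
def Rt(yawy,tilt=0,axis=None):
    # tool pointing down, tool y at world angle yawy (deg); optional tilt (deg) about a world axis
    a=np.radians(yawy); y=np.array([np.cos(a),np.sin(a),0]); z=np.array([0,0,-1.]); x=np.cross(y,z)
    M=np.stack([x,y,z],1)
    if tilt: M=R.from_rotvec(np.radians(tilt)*np.array(axis)).as_matrix()@M
    return M
def go(p,M,p0=None,M0=None):
    s=manip.sense()
    if p0 is None: p0=np.array(s['ee_pos'])
    if M0 is None: M0=R.from_quat(np.roll(s['tcp_rot'],-1)).as_matrix()
    w=R.from_matrix(M0.T@M).as_rotvec(degrees=True); t=M0.T@(np.array(p)-p0)
    print('w',w.round(1),'t',t.round(4))
E
python3 - <<'E'
from h import *
go([.456,-.264,.30],Rt(93.4))
E
```

```text
w [ -0.1  -0.  -21. ] t [-0.5144 -0.6385 -0.0684]
```

>>> send_rows(plan=[0,0,0,-0.02,-0.03,-0.03,1,0,0,0,-0.04,-0.06,-0.06,1,0,0,0,-0.07,-0.09,-0.068,1,0,0,0,-0.1,-0.125,-0.068,1,0,0,0,-0.13,-0.16,-0.068,1])

```text
time_s: 0.65
ee_pos: [0.2346, 0.3074, 0.2996]
tcp_rot: [0.0, 0.152, 0.988, 0.0]
wrist_force: [0.9, 0.0, -0.3]
finger_gap: 0.999
finger_force: 0.0
```

>>> send_rows(plan=[0,0,0,-0.026,-0.032,0,1,0,0,0,-0.052,-0.064,0,1,0,0,0,-0.078,-0.096,0,1,0,0,0,-0.104,-0.128,0,1,0,0,0,-0.13,-0.16,0,1])

```text
time_s: 1.15
ee_pos: [0.3098, 0.1153, 0.2993]
tcp_rot: [0.0, 0.153, 0.988, 0.0]
wrist_force: [0.6, 1.1, 0.7]
finger_gap: 1.003
finger_force: 0.0
```

>>> send_rows(plan=[0,0,0,-0.026,-0.032,0,1,0,0,0,-0.052,-0.064,0,1,0,0,0,-0.078,-0.096,0,1,0,0,0,-0.104,-0.128,0,1,0,0,0,-0.13,-0.16,0,1])

```text
time_s: 1.65
ee_pos: [0.3855, -0.0767, 0.2992]
tcp_rot: [0.0, 0.153, 0.988, 0.0]
wrist_force: [1.2, -0.1, 0.6]
finger_gap: 0.996
finger_force: 0.0
```

>>> send_rows(plan=[0,0,-5,-0.026,-0.032,0,1,0,0,-10,-0.052,-0.064,0,1,0,0,-15,-0.078,-0.096,0,1,0,0,-21,-0.1,-0.128,0,1,0,0,-21,-0.124,-0.158,0,1])

```text
time_s: 2.15
ee_pos: [0.4558, -0.2646, 0.2989]
tcp_rot: [-0.0, -0.03, 1.0, 0.0]
wrist_force: [0.9, 0.6, -0.4]
finger_gap: 0.999
finger_force: 0.0
```

Run:
```python
from h import *
s=st(); go([.456,-.264,.30],Rt(93.4))
im,d,W=cloud('wrist','pics/w1.png'); z=W[:,:,2]
for lo,hi,n in((.143,.156,'lug'),(.125,.137,'rim')):
    m=(z>lo)&(z<hi)&(abs(W[:,:,0]-.46)<.12)&(abs(W[:,:,1]+.33)<.12)
    P=W[m]; print(n,m.sum(),P[:,:2].min(0),P[:,:2].max(0)); 
    if m.sum()>50: print(cv2.minAreaRect((P[:,:2]*1000).astype(np.float32)))
```

```text
t 2.15 p [ 0.4558 -0.2646  0.2989] q [-3.000e-04 -3.040e-02  9.995e-01  2.000e-04] F [ 0.9  0.6 -0.4] gap 0.999 j [-0.526  0.245  0.017  1.344  0.    -0.587]
w [ 0.  -0.   0.1] t [-0.0003  0.0006 -0.0011]
lug 484 [ 0.43233275 -0.27209399] [ 0.48176861 -0.25833941]
((457.02154541015625, -265.3881530761719), (49.45263671875, 11.091944694519043), 3.703080177307129)
rim 1895 [ 0.39028442 -0.40359768] [ 0.53393829 -0.26008383]
((461.4547119140625, -330.1129150390625), (136.22727966308594, 139.23410034179688), 3.7436509132385254)
```

View pics/w1.png

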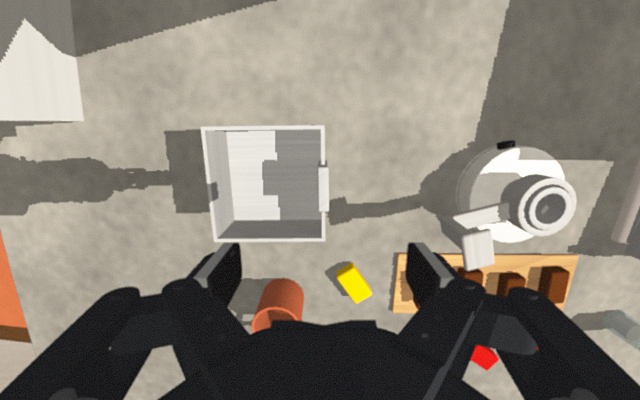

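>>> send_rows(plan=[0,0,0,-0.001,-0.001,0.04,1,0,0,0,-0.001,-0.001,0.08,1,0,0,0,-0.001,-0.001,0.12,1,0,0,0,-0.001,-0.001,0.16,1,0,0,0,-0.001,-0.001,0.183,1])

```text
time_s: 2.7
ee_pos: [0.4547, -0.2625, 0.1129]
tcp_rot: [-0.002, -0.03, 1.0, 0.001]
wrist_force: [0.4, -1.1, -1.3]
finger_gap: 0.996
finger_force: 0.0
```

>>> send_rows(plan=[0,0,0,0,0,0,0,0,0,0,0,0,0,-0.5,0,0,0,0,0,0,-1,0,0,0,0,0,0,-1,0,0,0,0,0,0,-1])

```text
time_s: 3.2
ee_pos: [0.4579, -0.2645, 0.1177]
tcp_rot: [0.001, -0.03, 1.0, -0.001]
wrist_force: [-0.3, -5.5, 0.1]
finger_gap: 0.141
finger_force: 0.7
```

>>> send_rows(plan=[0,0,0,0,0,0,-1,0,0,0,0,0,0,-1,0,0,0,0,0,0,-1,0,0,0,0,0,0,-1,0,0,0,0,0,0,-1])

```text
time_s: 3.7
ee_pos: [0.4581, -0.2646, 0.1179]
tcp_rot: [0.001, -0.03, 1.0, -0.001]
wrist_force: [-0.3, -0.4, 5.7]
finger_gap: 0.128
finger_force: 59.8
```

>>> send_rows(plan=[0,0,0,0,0,-0.01,-1,0,0,0,0,0,-0.03,-1,0,0,0,0,0,-0.06,-1,0,0,0,0,0,-0.085,-1,0,0,0,0,0,-0.1,-1])

```text
time_s: 4.2
ee_pos: [0.4572, -0.2639, 0.2184]
tcp_rot: [0.001, -0.03, 1.0, -0.0]
wrist_force: [0.7, -0.6, -2.1]
finger_gap: 0.131
finger_force: 58.6
```

>>> send_rows(plan=[0,0,0,0,0,-0.02,-1,0,0,0,0,0,-0.035,-1,0,0,0,0,0,-0.04,-1,0,0,0,0,0,-0.04,-1,0,0,0,0,0,-0.04,-1])

```text
time_s: 4.7
ee_pos: [0.4563, -0.2635, 0.2554]
tcp_rot: [-0.001, -0.03, 1.0, 0.001]
wrist_force: [0.2, 1.2, -3.0]
finger_gap: 0.129
finger_force: 58.6
```

```bash
cat > hop.py <<'E'
from h import *
def hop(ex):
    s=st(); M=R.from_quat(np.roll(s['tcp_rot'],-1)).as_matrix()
    # rim plane from top camera
    im,d,W=cloud('top'); x0,y0,zr=ex
    m=(abs(W[:,:,0]-x0)<.085)&(abs(W[:,:,1]-y0)<.085)&(abs(W[:,:,2]-zr)<.008)
    P=W[m]; A=np.c_[P[:,:2]-[x0,y0],np.ones(len(P))]; c=np.linalg.lstsq(A,P[:,2],rcond=None)[0]
    r=cv2.minAreaRect((P[:,:2]*1000).astype(np.float32)); print('rim',m.sum(),r,'slopes deg',np.degrees(c[:2]).round(2),'z',c[2].round(4))
    m2=(abs(W[:,:,0]-.471)<.05)&(abs(W[:,:,1]-.027)<.05)&(abs(W[:,:,2]-.112)<.004)
    return s,M,W,r
E
python3 - <<'E'
from hop import *
s,M,W,r=hop((.461,-.33,.131+.139))
E
```

```text
t 4.7 p [ 0.4563 -0.2635  0.2554] q [-8.000e-04 -2.990e-02  9.996e-01  6.000e-04] F [ 0.2  1.2 -3. ] gap 0.129 j [-0.524  0.256 -0.081  1.236  0.    -0.583]
rim 206 ((456.9779968261719, -280.28125), (57.46902847290039, 141.28880310058594), 84.94564056396484) slopes deg [-0.55  0.67] z 0.2679
```

>>> send_rows(plan=[0,0,0,0,0,-0.015,-1,0,0,0,0,0.01,-0.03,-1,0,0,0,-0.003,0.03,-0.03,-1,0,0,0,-0.006,0.06,-0.03,-1,0,0,0,-0.009,0.09,-0.03,-1])

```text
time_s: 5.25
ee_pos: [0.46, -0.1727, 0.2853]
tcp_rot: [-0.001, -0.029, 1.0, 0.0]
wrist_force: [-0.2, 0.4, -3.1]
finger_gap: 0.13
finger_force: 58.8
```

>>> send_rows(plan=[0,0,0,-0.003,0.03,0,-1,0,0,0,-0.006,0.06,0,-1,0,0,0,-0.009,0.09,0,-1,0,0,0,-0.012,0.12,0,-1,0,0,0,-0.015,0.15,0,-1])

```text
time_s: 5.75
ee_pos: [0.4659, -0.0216, 0.2853]
tcp_rot: [-0.001, -0.03, 1.0, 0.0]
wrist_force: [1.2, 0.1, -3.6]
finger_gap: 0.132
finger_force: 58.8
```

>>> send_rows(plan=[0,0,0,-0.003,0.03,0,-1,0,0,0,-0.006,0.06,0,-1,0,0,0,-0.008,0.085,0,-1,0,0,0,-0.009,0.105,0,-1,0,0,0,-0.01,0.113,0,-1])

```text
time_s: 6.25
ee_pos: [0.4692, 0.092, 0.2854]
tcp_rot: [-0.001, -0.031, 1.0, 0.0]
wrist_force: [0.4, -0.6, -2.6]
finger_gap: 0.13
finger_force: 58.9
```

Run:
```python
from hop import *
s,M,W,r=hop((.471,.027,.131+.169))
go([.469,.091,.285],Rt(93.4))
im,d,W=cloud('scene','pics/s1.png'); np.save('s1.npy',W)
cv2.imwrite('pics/s1c.png',cv2.resize(cv2.imread('pics/s1.png')[110:240,240:400],None,fx=4,fy=4))
```

```text
t 6.25 p [0.4692 0.092  0.2854] q [-9.000e-04 -3.100e-02  9.995e-01  1.000e-04] F [ 0.4 -0.6 -2.6] gap 0.13 j [ 1.930e-01  1.620e-01 -1.250e-01  1.285e+00  1.000e-03  1.310e-01]
rim 304 ((472.4634704589844, 2.0613632202148438), (136.1899871826172, 90.98722839355469), 4.095430850982666) slopes deg [-0.43  0.1 ] z 0.2988
w [ 0.  -0.1  0.2] t [ 0.0005 -0.0013  0.0004]
```

View pics/s1c.png

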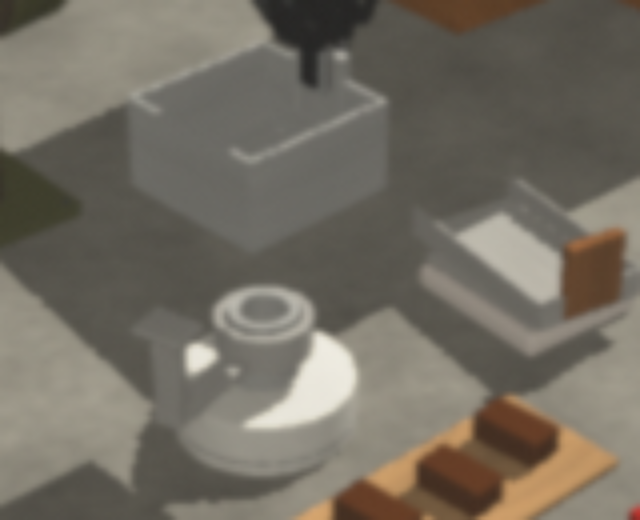

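>>> send_rows(plan=[0,0,0,0,-0.001,0.02,-1,0,0,0,0,-0.001,0.04,-1,0,0,0,0,-0.001,0.055,-1,0,0,0,0,-0.001,0.062,-1,0,0,0,0,-0.001,0.062,-1])

```text
time_s: 6.85
ee_pos: [0.469, 0.0885, 0.2233]
tcp_rot: [-0.001, -0.029, 1.0, -0.0]
wrist_force: [0.0, 0.2, -2.5]
finger_gap: 0.13
finger_force: 58.9
```

>>> send_rows(plan=[0,0,0,0,0,0.002,-1,0,0,0,0,0,0.004,-1,0,0,0,0,0,0.006,-1,0,0,0,0,0,0.007,-1,0,0,0,0,0,0.008,-1])

```text
time_s: 7.35
ee_pos: [0.4704, 0.0899, 0.2173]
tcp_rot: [0.001, -0.03, 1.0, 0.0]
wrist_force: [-1.2, 2.8, 7.5]
finger_gap: 0.133
finger_force: 60.2
```

>>> send_rows(plan=[0,0,0,0,0.001,0,-1,0,0,0,0,0.0015,0,-1,0,0,0,0,0.002,0.001,-1,0,0,0,0,0.002,0.002,-1,0,0,0,0,0.002,0.002,-1])

```text
time_s: 7.85
ee_pos: [0.4706, 0.0911, 0.2163]
tcp_rot: [0.002, -0.03, 1.0, -0.001]
wrist_force: [-2.4, -0.7, 12.0]
finger_gap: 0.128
finger_force: 61.1
```

Run:
```python
from h import *
s=st(); print(np.round(s['wrist_torque'],2))
```

```text
t 7.85 p [0.4706 0.0911 0.2163] q [ 1.600e-03 -2.970e-02  9.996e-01 -7.000e-04] F [-2.4 -0.7 12. ] gap 0.128 j [ 0.193  0.187 -0.275  1.106 -0.002  0.133]
[-1.15  0.79 -0.21]
```

>>> send_rows(plan=[0,0,0,0.0005,0,0,-1,0,0,0,0.001,0,0,-1,0,0,0,0.0015,0,0,-1,0,0,0,0.002,0,0,-1,0,0,0,0.002,0,0,-1])

```text
time_s: 8.35
ee_pos: [0.4697, 0.091, 0.2164]
tcp_rot: [0.003, -0.03, 1.0, -0.001]
wrist_force: [-0.6, -0.7, 10.5]
finger_gap: 0.135
finger_force: 60.8
```

Run:
```python
from h import *
s=st(); print(np.round(s['wrist_torque'],2))
```

```text
t 8.35 p [0.4697 0.091  0.2164] q [ 2.700e-03 -2.990e-02  9.995e-01 -8.000e-04] F [-0.6 -0.7 10.5] gap 0.135 j [ 0.193  0.184 -0.279  1.103 -0.002  0.133]
[-1.05  0.05 -0.04]
```

>>> send_rows(plan=[0,0,0,0,0.0005,0,-1,0,0,0,0,0.001,0,-1,0,0,0,0,0.0015,0,-1,0,0,0,0,0.002,0,-1,0,0,0,0,0.002,0,-1])

```text
time_s: 8.85
ee_pos: [0.4686, 0.0934, 0.215]
tcp_rot: [0.001, -0.03, 1.0, 0.0]
wrist_force: [0.1, 1.2, -3.5]
finger_gap: 0.129
finger_force: 59.1
```

Run:
```python
from h import *
s=st(); print(np.round(s['wrist_torque'],2))
im,d,W=cloud('wrist','pics/w2.png'); z=W[:,:,2]; np.save('w2.npy',W)
m=(abs(z-.231)<.006)&(abs(W[:,:,0]-.47)<.12)&(abs(W[:,:,1]-.027)<.12)
P=W[m]; A=np.c_[P[:,:2]-[.47,.027],np.ones(len(P))]; print(np.degrees(np.linalg.lstsq(A,P[:,2],rcond=None)[0][:2]),m.sum(),P[:,2].mean())
print(cv2.minAreaRect((P[:,:2]*1000).astype(np.float32)))
```

```text
t 8.85 p [0.4686 0.0934 0.215 ] q [ 0.0012 -0.0298  0.9996  0.    ] F [ 0.1  1.2 -3.5] gap 0.129 j [ 0.197  0.186 -0.28   1.102 -0.     0.137]
[ 0.41 -0.02 -0.  ]
[0.27103195 0.84889723] 6587 0.22847960607722428
((464.2567138671875, 34.670902252197266), (123.13102722167969, 154.77505493164062), 3.8408138751983643)
```

View pics/w2.png

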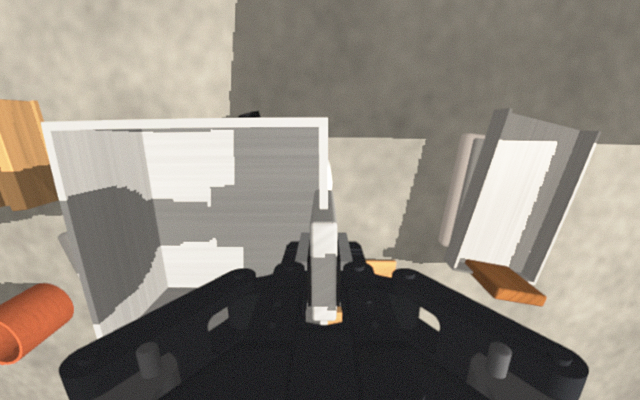

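Force is back to just the weight, so the plug has found the bore. I'll lower it onto the catches.

>>> send_rows(plan=[0,0,0,0,0,0.002,-1,0,0,0,0,0,0.005,-1,0,0,0,0,0,0.008,-1,0,0,0,0,0,0.01,-1,0,0,0,0,0,0.012,-1])

```text
time_s: 9.4
ee_pos: [0.4676, 0.0935, 0.2019]
tcp_rot: [-0.0, -0.03, 1.0, 0.0]
wrist_force: [1.4, 0.4, -2.1]
finger_gap: 0.128
finger_force: 59.3
```

Run:
```python
from h import *
s=st(); print(np.round(s['wrist_torque'],2))
```

```text
t 9.4 p [0.4676 0.0935 0.2019] q [-1.000e-04 -2.990e-02  9.996e-01  1.000e-04] F [ 1.4  0.4 -2.1] gap 0.128 j [ 0.197  0.194 -0.306  1.072  0.     0.137]
[ 0.25 -0.34  0.1 ]
```

>>> send_rows(plan=[0,0,0,0,0,0.002,-1,0,0,0,0,0,0.005,-1,0,0,0,0,0,0.007,-1,0,0,0,0,0,0.009,-1,0,0,0,0,0,0.01,-1])

```text
time_s: 9.9
ee_pos: [0.4677, 0.0934, 0.1922]
tcp_rot: [0.0, -0.03, 1.0, 0.0]
wrist_force: [0.5, 0.6, -2.5]
finger_gap: 0.132
finger_force: 59.3
```

Run:
```python
from h import *
s=st(); print(np.round(s['wrist_torque'],2))
```

```text
t 9.9 p [0.4677 0.0934 0.1922] q [ 1.000e-04 -2.990e-02  9.996e-01  0.000e+00] F [ 0.5  0.6 -2.5] gap 0.132 j [ 0.197  0.2   -0.324  1.046 -0.     0.137]
[ 0.25 -0.41  0.04]
```

>>> send_rows(plan=[0,0,0,0,0,0.0015,-1,0,0,0,0,0,0.002,-1,0,0,0,0,0,0.002,-0.5,0,0,0,0,0,0.002,0,0,0,0,0,0,0.002,0.5])

```text
time_s: 10.4
ee_pos: [0.4673, 0.0932, 0.1902]
tcp_rot: [-0.0, -0.03, 1.0, -0.0]
wrist_force: [0.2, -0.4, -0.5]
finger_gap: 0.579
finger_force: 0.0
```

>>> send_rows(plan=[0,0,0,0,0,0,1,0,0,0,0,0,0,1,0,0,0,0,0,-0.03,1,0,0,0,0,0,-0.07,1,0,0,0,0,0,-0.11,1])

```text
time_s: 10.9
ee_pos: [0.467, 0.0932, 0.3011]
tcp_rot: [-0.001, -0.03, 1.0, -0.0]
wrist_force: [0.6, -0.8, -0.2]
finger_gap: 0.999
finger_force: 0.0
```

Run:
```python
from hop import *
hop((.471,.027,.205))
im,d,W=cloud('top')
m=(abs(W[:,:,0]-.51)<.05)&(abs(W[:,:,1]+.092)<.04)&(abs(W[:,:,2]-.168)<.012); P=W[m]
print('pad',cv2.minAreaRect((P[:,:2]*1000).astype(np.float32)),np.median(P[:,2]))
# pressing pose over the pad
go([.510,-.092,.30],Rt(93.4))
```

```text
t 10.9 p [0.467  0.0932 0.3011] q [-8.000e-04 -2.980e-02  9.996e-01 -2.000e-04] F [ 0.6 -0.8 -0.2] gap 0.999 j [ 0.197  0.156 -0.093  1.324 -0.     0.137]
rim 270 ((471.0247497558594, 4.34954833984375), (136.68673706054688, 92.73159790039062), 3.926304578781128) slopes deg [-0.08 -0.96] z 0.2044
pad ((509.7062072753906, -91.88922119140625), (44.35033416748047, 34.06414031982422), 17.786897659301758) 0.16838466577701117
w [0.1 0.6 0. ] t [-0.0282 -0.188   0.0057]
```

>>> send_rows(plan=[0,0,8,-0.006,-0.04,0,-1,0,0,16,-0.012,-0.08,0,-1,0,0,24,-0.018,-0.12,0,-1,0,0,32,-0.024,-0.16,0,-1,0,0,40,-0.029,-0.191,0,-1])

```text
time_s: 11.5
ee_pos: [0.508, -0.0977, 0.2996]
tcp_rot: [-0.0, 0.317, 0.948, -0.0]
wrist_force: [0.7, 0.9, -0.5]
finger_gap: 0.139
finger_force: 0.0
```

>>> send_rows(plan=[0,0,8,0,0,0,-1,0,0,16,0,0,0,-1,0,0,24,0,0,0,-1,0,0,32,0,0,0,-1,0,0,35.5,0,0,0,-1])

```text
time_s: 12.0
ee_pos: [0.5077, -0.0957, 0.2995]
tcp_rot: [-0.0, 0.59, 0.807, -0.0]
wrist_force: [-0.8, -0.7, -1.1]
finger_gap: 0.002
finger_force: 0.0
```

Run:
```python
from h import *
st(); go([.5106,-.0947,.172],Rt(18))
```

```text
t 12.0 p [ 0.5077 -0.0957  0.2995] q [-5.000e-04  5.900e-01  8.074e-01 -3.000e-04] F [-0.8 -0.7 -1.1] gap 0.002 j [-0.186  0.227 -0.006  1.339 -0.     1.076]
w [-0.1 -0.  -0.3] t [-0.      0.0032  0.1275]
```

>>> send_rows(plan=[0,0,0,0,0.003,0.04,-1,0,0,0,0,0.003,0.08,-1,0,0,0,0,0.003,0.11,-1,0,0,0,0,0.003,0.125,-1,0,0,0,0,0.003,0.1275,-1])

```text
time_s: 12.5
ee_pos: [0.5085, -0.0942, 0.1699]
tcp_rot: [-0.003, 0.588, 0.809, -0.001]
wrist_force: [-0.7, 0.1, 0.0]
finger_gap: 0.001
finger_force: 0.0
```

>>> send_rows(plan=[0,0,0,0,0,0.003,-1,0,0,0,0,0,0.006,-1,0,0,0,0,0,0.009,-1,0,0,0,0,0,0.012,-1,0,0,0,0,0,0.015,-1])

```text
time_s: 13.0
ee_pos: [0.5118, -0.095, 0.1602]
tcp_rot: [0.002, 0.588, 0.809, 0.001]
wrist_force: [-4.1, -0.1, 10.2]
finger_gap: -0.003
finger_force: 5.1
```

Run:
```python
from hop import *
hop((.471,.027,.20))
```

```text
t 13.0 p [ 0.5118 -0.095   0.1602] q [1.700e-03 5.884e-01 8.086e-01 6.000e-04] F [-4.1 -0.1 10.2] gap -0.003 j [-0.183  0.291 -0.287  0.989 -0.     1.075]
rim 328 ((481.8173828125, 31.158416748046875), (137.53985595703125, 138.1543731689453), 4.487170696258545) slopes deg [-3.95 -0.89] z 0.1994
```

>>> send_rows(plan=[0,0,0,0,0,0.001,-1,0,0,0,0,0,0.002,-1,0,0,0,0,0,0.003,-1,0,0,0,0,0,0.004,-1,0,0,0,0,0,0.004,-1])

```text
time_s: 13.55
ee_pos: [0.512, -0.0951, 0.1577]
tcp_rot: [0.002, 0.588, 0.809, 0.001]
wrist_force: [-4.9, 0.1, 16.6]
finger_gap: 0.002
finger_force: 8.6
```

```bash
cat > rim.py <<'E'
from h import *
def rim():
    im,d,W=cloud('top','pics/_t.png')
    m=(abs(W[:,:,0]-.471)<.082)&(abs(W[:,:,1]-.027)<.066)&(W[:,:,2]>.165)&(W[:,:,2]<.235)
    # top of each wall: bin by x side and y side
    P=W[m]; 
    c=np.array([.471,.027]); a=np.radians(3.9); Q=(P[:,:2]-c)@np.array([[np.cos(a),-np.sin(a)],[np.sin(a),np.cos(a)]])
    for n,k in(('-x',abs(Q[:,0]+.066)<.004),('+x',abs(Q[:,0]-.066)<.004),('-y',abs(Q[:,1]+.066)<.004),('+y',abs(Q[:,1]-.066)<.004)):
        z=P[k][:,2]; print(n,k.sum(),np.round(np.percentile(z,[20,50,80,95]),4) if k.sum() else '')
E
python3 - <<'E'
from rim import *
st(); rim()
E
```

```text
t 13.55 p [ 0.512  -0.0951  0.1577] q [2.300e-03 5.884e-01 8.086e-01 8.000e-04] F [-4.9  0.1 16.6] gap 0.002 j [-0.183  0.292 -0.292  0.982 -0.     1.075]
-x 128 [0.1842 0.1871 0.1892 0.1908]
+x 175 [0.1747 0.1856 0.1886 0.1903]
-y 75 [0.1791 0.1868 0.1892 0.1909]
+y 92 [0.187  0.202  0.2085 0.21  ]
```

The rim is at 0.187, so the hopper is home. I'll let the sleeve up slowly.

>>> send_rows(plan=[0,0,0,0,0,-0.004,-1,0,0,0,0,0,-0.008,-1,0,0,0,0,0,-0.012,-1,0,0,0,0,0,-0.016,-1,0,0,0,0,0,-0.02,-1])

```text
time_s: 14.1
ee_pos: [0.511, -0.0946, 0.174]
tcp_rot: [0.0, 0.588, 0.809, 0.0]
wrist_force: [-0.1, 0.7, 0.5]
finger_gap: 0.0
finger_force: 0.0
```

>>> send_rows(plan=[0,0,0,0,0,-0.03,-1,0,0,0,0,0,-0.06,0,0,0,0,0,0,-0.09,1,0,0,0,0,0,-0.12,1,0,0,0,0,0,-0.14,1])

```text
time_s: 14.6
ee_pos: [0.5115, -0.0947, 0.316]
tcp_rot: [0.001, 0.588, 0.809, 0.001]
wrist_force: [-0.0, 0.1, -0.4]
finger_gap: 0.684
finger_force: 0.0
```

Run:
```python
from rim import *
st(); rim()
im,d,W=cloud('wrist')
m=(abs(W[:,:,0]-.51)<.05)&(abs(W[:,:,1]+.1)<.035)&(W[:,:,2]>.15)&(W[:,:,2]<.18); P=W[m]
print('pad w',m.sum(),np.percentile(P[:,2],[10,50,90]))
im,d,W=cloud('scene','pics/s2.png')
m=(abs(W[:,:,0]-.51)<.03)&(abs(W[:,:,1]+.092)<.03)&(W[:,:,2]>.15)&(W[:,:,2]<.18); P=W[m]
print('pad s',m.sum(),np.percentile(P[:,2],[10,50,90]))
cv2.imwrite('pics/s2c.png',cv2.resize(cv2.imread('pics/s2.png')[110:270,240:420],None,fx=4,fy=3.7))
# block re-measure
im,d,W=cloud('top','pics/top2.png'); z=W[:,:,2]
hsv=cv2.cvtColor(im,cv2.COLOR_RGB2HSV)
m=((z>.027)&(z<.042)&(W[:,:,0]>.5)&(W[:,:,0]<.78)).astype(np.uint8)
n,l=cv2.connectedComponents(m)
for i in range(1,n):
    k=l==i
    if k.sum()>100: print(k.sum(),cv2.minAreaRect((W[k][:,:2]*1000).astype(np.float32)),im[k].mean(0).round())
```

```text
t 14.6 p [ 0.5115 -0.0947  0.316 ] q [1.100e-03 5.883e-01 8.086e-01 5.000e-04] F [-0.   0.1 -0.4] gap 0.684 j [-0.183  0.229  0.039  1.379  0.     1.075]
-x 127 [0.184  0.1871 0.1892 0.1903]
+x 175 [0.1754 0.1854 0.1882 0.1898]
-y 73 [0.1804 0.1869 0.1886 0.1901]
+y 92 [0.1866 0.2023 0.2081 0.2101]
pad w 1184 [0.16708548 0.16830598 0.16925856]
pad s 127 [0.16190763 0.16668899 0.16937532]
308 ((650.2363891601562, -77.55030059814453), (64.88733673095703, 36.030433654785156), 9.090742111206055) [99. 62. 42.]
303 ((647.5747680664062, 77.42864990234375), (64.55970001220703, 35.83256149291992), 6.352023124694824) [102.  65.  45.]
303 ((640.2298583984375, -0.2909679412841797), (66.20276641845703, 36.05487060546875), 6.351316928863525) [102.  65.  45.]
306 ((631.7063598632812, 154.06378173828125), (64.42362213134766, 36.05275344848633), 7.121553897857666) [100.  64.  45.]
680 ((528.9501342773438, 316.2518005371094), (100.04474639892578, 71.16694641113281), 81.83686065673828) [169. 161. 155.]
```

View pics/s2c.png

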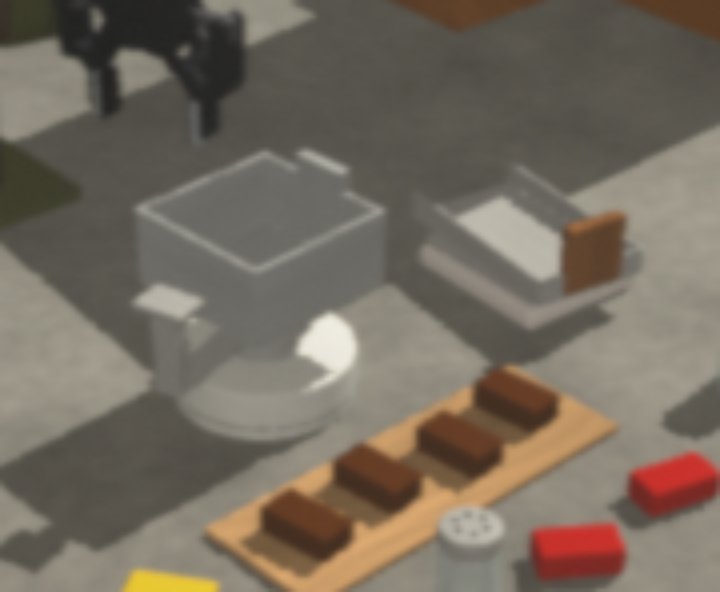

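```bash
cat > legs.py <<'E'
from h import *
PAN=np.array([.4817,.3188]); PY=-8.2
def slot(x,y):
    a=np.radians(PY); return PAN+np.array([np.cos(a)*x-np.sin(a)*y,np.sin(a)*x+np.cos(a)*y])
E
python3 - <<'E'
from legs import *
B=[(.6317,.1541,7.0),(.6477,.0774,6.5),(.6403,-.0003,6.5),(.6502,-.0776,9.4)]
S=[slot(16,22),slot(16,-22),slot(-69,22),slot(-69,-22)]
go([*B[0][:2],.14],Rt(B[0][2]))
for i in range(4):
    Mb=Rt(B[i][2]); Ms=Rt(PY); s=S[i]
    print(i,s.round(4)); go([*s,.14],Ms,np.array([*B[i][:2],.14]),Mb)
    if i<3: go([*B[i+1][:2],.14],Rt(B[i+1][2]),np.array([*s,.14]),Ms)
E
```

```text
w [ 0.   0.  10.9] t [0.1995 0.1914 0.1735]
0 [19.456  19.8118]
w [ 0.   0.  15.2] t [17.2171 21.0796  0.    ]
w [  0.    0.  -14.7] t [-22.2153 -15.8013   0.    ]
1 [ 13.1803 -23.7383]
w [ 0.   0.  14.7] t [-25.0814   9.756    0.    ]
w [  0.    0.  -14.7] t [ 21.7068 -15.7975   0.    ]
2 [-64.675   31.9353]
w [ 0.   0.  14.7] t [ 39.1242 -61.2803   0.    ]
w [  0.    0.  -17.6] t [-22.3683  69.2233   0.    ]
3 [-70.9507 -11.6149]
w [ 0.   0.  17.6] t [  0.3119 -72.5238   0.    ]
```

>>> send_rows(plan=[0,0,2,0.03,0.02,0.01,1,0,0,4,0.06,0.05,0.02,1,0,0,6,0.09,0.08,0.04,1,0,0,8,0.12,0.11,0.06,1,0,0,10.9,0.15,0.14,0.08,1])

```text
time_s: 15.3
ee_pos: [0.5974, 0.0925, 0.2311]
tcp_rot: [-0.001, 0.663, 0.748, -0.001]
wrist_force: [0.3, -0.2, 0.0]
finger_gap: 0.995
finger_force: 0.0
```

```bash
sed -i 's/PAN=.*; PY/PAN=np.array([.4817,.3188]); PY/; s/def slot(x,y):/def slot(x,y):\n    x,y=x\/1000,y\/1000/' legs.py
python3 - <<'E'
from legs import *
B=[(.6317,.1541,7.0),(.6477,.0774,6.5),(.6403,-.0003,6.5),(.6502,-.0776,9.4)]
S=[slot(16,22),slot(16,-22),slot(-69,22),slot(-69,-22)]
st();go([*B[0][:2],.14],Rt(B[0][2]))
for i in range(4):
    Mb=Rt(B[i][2]); Ms=Rt(PY); s=S[i]
    print(i,s.round(4)); go([*s,.14],Ms,np.array([*B[i][:2],.14]),Mb)
    if i<3: go([*B[i+1][:2],.14],Rt(B[i+1][2]),np.array([*s,.14]),Ms)
E
```

```text
t 15.3 p [0.5974 0.0925 0.2311] q [-0.0009  0.6632  0.7485 -0.0012] F [ 0.3 -0.2  0. ] gap 0.995 j [ 0.154  0.401  0.07   1.243 -0.     1.604]
w [-0.2  0.  -0.1] t [0.057  0.0418 0.0909]
0 [0.5007 0.3383]
w [ 0.   0.  15.2] t [ 0.1988 -0.1076  0.    ]
w [  0.    0.  -14.7] t [-0.2373  0.1827  0.    ]
1 [0.4944 0.2947]
w [ 0.   0.  14.7] t [ 0.2333 -0.1277  0.    ]
w [  0.    0.  -14.7] t [-0.2712  0.1865  0.    ]
2 [0.4165 0.3504]
w [ 0.   0.  14.7] t [ 0.3738 -0.1826  0.    ]
w [  0.    0.  -17.6] t [-0.3903  0.2923  0.    ]
3 [0.4103 0.3069]
w [ 0.   0.  17.6] t [ 0.4185 -0.1739  0.    ]
```

>>> send_rows(plan=[0,0,0,0.03,0.02,0.03,1,0,0,0,0.057,0.042,0.06,1,0,0,0,0.057,0.042,0.1,1,0,0,0,0.057,0.042,0.14,1,0,0,0,0.057,0.042,0.16,1])

```text
time_s: 15.8
ee_pos: [0.6282, 0.1524, 0.0674]
tcp_rot: [-0.003, 0.662, 0.749, -0.004]
wrist_force: [-1.2, -0.4, 0.7]
finger_gap: 0.998
finger_force: 0.0
```

Run:
```python
from legs import *
st(); go([.6317,.1541,.005],Rt(7))
```

```text
t 15.8 p [0.6282 0.1524 0.0674] q [-0.0028  0.6621  0.7494 -0.004 ] F [-1.2 -0.4  0.7] gap 0.998 j [ 0.238  0.573 -0.08   0.928 -0.     1.685]
w [-0.6  0.1  0.1] t [0.0013 0.0043 0.0624]
```

>>> send_rows(plan=[0,0,0,0,0,0.03,1,0,0,0,0,0,0.05,1,0,0,0,0,0,0.06,1,0,0,0,0,0,0.064,1,0,0,0,0,0,0.064,1])

```text
time_s: 16.3
ee_pos: [0.6321, 0.1527, 0.0092]
tcp_rot: [-0.0, 0.663, 0.749, -0.001]
wrist_force: [-1.5, -0.8, -0.2]
finger_gap: 0.998
finger_force: 0.0
```

>>> send_rows(plan=[0,0,0,0,0,0,0,0,0,0,0,0,0,-1,0,0,0,0,0,0,-1,0,0,0,0,0,0,-1,0,0,0,0,0,0,-1])

```text
time_s: 16.8
ee_pos: [0.634, 0.1532, 0.0115]
tcp_rot: [0.001, 0.662, 0.749, 0.001]
wrist_force: [-0.1, -0.9, 7.0]
finger_gap: 0.734
finger_force: 67.5
```

>>> send_rows(plan=[0,0,0,0,0,-0.03,-1,0,0,0,0,0,-0.07,-1,0,0,0,0,0,-0.11,-1,0,0,0,0,0,-0.135,-1,0,0,0,0,0,-0.135,-1])

```text
time_s: 17.3
ee_pos: [0.6356, 0.1536, 0.1498]
tcp_rot: [0.003, 0.662, 0.749, 0.004]
wrist_force: [0.4, 0.7, 0.2]
finger_gap: 0.729
finger_force: 66.9
```

>>> send_rows(plan=[0,0,3,0.04,-0.02,0,-1,0,0,6,0.08,-0.04,0,-1,0,0,9,0.12,-0.064,0,-1,0,0,12,0.16,-0.086,0,-1,0,0,15.2,0.199,-0.108,0,-1])

```text
time_s: 17.8
ee_pos: [0.499, 0.3379, 0.1434]
tcp_rot: [-0.0, 0.757, 0.654, -0.001]
wrist_force: [0.3, -0.2, -0.2]
finger_gap: 0.733
finger_force: 66.8
```

Run:
```python
from legs import *
st(); 
im,d,W=cloud('wrist','pics/w3.png'); z=W[:,:,2]; np.save('w3.npy',W)
for lo,hi,n in((.103,.116,'handle'),):
    m=(z>lo)&(z<hi)&(abs(W[:,:,0]-.563)<.04)&(abs(W[:,:,1]-.307)<.06); P=W[m]
    print(n,m.sum()); m.sum()>30 and print(cv2.minAreaRect((P[:,:2]*1000).astype(np.float32)))
im,d,W=cloud('top','pics/top3.png'); z=W[:,:,2]
m=(z>.1)&(z<.118)&(abs(W[:,:,0]-.563)<.04)&(abs(W[:,:,1]-.307)<.05);P=W[m]
print(m.sum()); m.sum()>30 and print(cv2.minAreaRect((P[:,:2]*1000).astype(np.float32)))
go([*slot(16,22),.0435],Rt(PY))
```

```text
t 17.8 p [0.499  0.3379 0.1434] q [-2.000e-04  7.565e-01  6.540e-01 -1.100e-03] F [ 0.3 -0.2 -0.2] gap 0.733 j [ 0.595  0.44  -0.101  1.032  0.     2.311]
handle 1042
((565.3939208984375, 318.337890625), (42.2114372253418, 14.180460929870605), 82.21497344970703)
138
((563.2360229492188, 307.7953186035156), (60.25849533081055, 14.334390640258789), 82.20514678955078)
w [-0.2  0.   0.4] t [-0.0019  0.0045  0.0999]
```

View pics/w3.png

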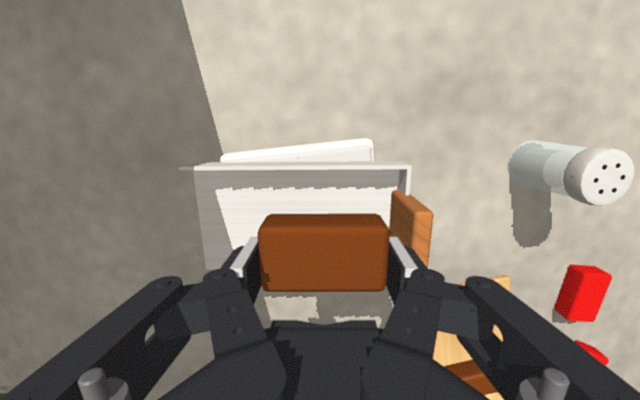

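Run:
```python
from legs import *
s=manip.sense(); M=R.from_quat(np.roll(s['tcp_rot'],-1)).as_matrix(); W=np.load('w3.npy')
T=(W-np.array(s['ee_pos']))@M
m=(T[:,:,2]<.01)&(abs(T[:,:,0])<.04); P=T[m]
for z in np.arange(-.10,.01,.01):
    k=abs(P[:,2]-z)<.005
    if k.sum(): print(round(-z*1000),'behind tcp: y range',np.percentile(P[k,1]*1000,[0.5,99.5]).round(1),'x',np.percentile(P[k,0]*1000,[1,99]).round(1),k.sum())
```

```text
100 behind tcp: y range [-63.7  70.6] x [ 3.2 17.8] 13232
90 behind tcp: y range [-62.9  69.6] x [-4.  16.9] 11789
80 behind tcp: y range [-61.5  68.4] x [-13.8  15.1] 10699
70 behind tcp: y range [-60.8  67.6] x [-14.4  15. ] 4647
60 behind tcp: y range [-59.6  66.4] x [-13.8  11.1] 6948
50 behind tcp: y range [-58.2  64.5] x [ 3.  11.3] 1328
40 behind tcp: y range [-39.4  46.1] x [-11.9   9.1] 1109
30 behind tcp: y range [-41.   48.2] x [-13.3   9.2] 984
20 behind tcp: y range [-38.8  45.6] x [-16.2  18.4] 9488
10 behind tcp: y range [-38.8  45.9] x [ 4.2 18.8] 836
0 behind tcp: y range [-26.2  34.1] x [17.2 18.6] 253
```

Run:
```python
from legs import *
st(); go([*slot(5,22),.0445],Rt(PY)); print(slot(5,22))
```

```text
t 17.9 p [0.4968 0.3408 0.1434] q [-0.0013  0.7537  0.6572 -0.0012] F [ 0.5 -0.2 -1.1] gap 0.732 j [ 6.000e-01  4.400e-01 -1.010e-01  1.033e+00  2.000e-03  2.307e+00]
w [-0.2  0.   0.4] t [-0.0019 -0.0065  0.0989]
[0.48978672 0.33986193]
```

>>> send_rows(plan=[0,0,0,-0.002,-0.0065,0.03,-1,0,0,0,-0.002,-0.0065,0.06,-1,0,0,0,-0.002,-0.0065,0.085,-1,0,0,0,-0.002,-0.0065,0.095,-1,0,0,0,-0.002,-0.0065,0.099,-1])

```text
time_s: 18.4
ee_pos: [0.4934, 0.3348, 0.044]
tcp_rot: [-0.0, 0.756, 0.655, -0.002]
wrist_force: [0.1, 0.2, -0.5]
finger_gap: 0.732
finger_force: 66.8
```

>>> send_rows(plan=[0,0,0,0,0,0,-1,0,0,0,0,0,0,0.6,0,0,0,0,0,0,0.6,0,0,0,0,0,0,0.6,0,0,0,0,0,-0.01,0.6])

```text
time_s: 18.9
ee_pos: [0.4939, 0.3358, 0.0557]
tcp_rot: [-0.0, 0.756, 0.655, -0.001]
wrist_force: [-0.9, -0.1, -0.0]
finger_gap: 0.798
finger_force: 0.0
```

>>> send_rows(plan=[0,0,0,0,0,-0.03,0.6,0,0,0,0,0,-0.06,1,0,0,0,0,0,-0.09,1,0,0,0,0,0,-0.1,1,0,0,0,0,0,-0.1,1])

```text
time_s: 19.4
ee_pos: [0.4958, 0.3371, 0.1584]
tcp_rot: [0.0, 0.756, 0.655, 0.003]
wrist_force: [-0.3, 0.5, -1.1]
finger_gap: 1.001
finger_force: 0.0
```

```bash
cat >> legs.py <<'E'
def look(names=('top',)):
    for n in names:
        im,d,W=cloud(n,f'pics/_{n}.png'); z=W[:,:,2]
        r,g,b=[im[:,:,i].astype(int) for i in range(3)]
        m=((r>g*1.25)&(g>b*1.15)&(g>.45*r)&(r<150)&(z>.02)&(z<.095)&(W[:,:,0]>.3)&(W[:,:,0]<.8)).astype(np.uint8)
        k,l=cv2.connectedComponents(m)
        for i in range(1,k):
            q=l==i
            if q.sum()>120:
                P=W[q]; top=np.percentile(P[:,2],60); P=P[abs(P[:,2]-top)<.007]
                c=cv2.minAreaRect((P[:,:2]*1000).astype(np.float32)); a=np.radians(PY); dx=np.array(c[0])/1000-PAN
                print(n,q.sum(),np.round(c[0],1),np.round(c[1],1),round(c[2],1),'z',top.round(3),'inpan',(1000*np.array([np.cos(a)*dx[0]+np.sin(a)*dx[1],-np.sin(a)*dx[0]+np.cos(a)*dx[1]])).round(1),im[q].mean(0).round())
E
python3 - <<'E'
from legs import *
st(); look(('top','wrist')); go([.6477,.0774,.14],Rt(6.5))
E
```

```text
t 19.4 p [0.4958 0.3371 0.1584] q [3.000e-04 7.557e-01 6.549e-01 2.600e-03] F [-0.3  0.5 -1.1] gap 1.001 j [ 0.597  0.42  -0.093  1.053 -0.     2.311]
top 431 [ 692.4 -321.6] [69.2 73.9] 53.0 z 0.059 inpan [ 299.9 -603.8] [128.  75.  58.]
top 313 [650.4 -77.6] [63.1 36.4] 9.7 z 0.035 inpan [ 223.5 -368.2] [103.  65.  44.]
top 306 [647.1  77.5] [62.7 35.9] 6.1 z 0.035 inpan [ 198.2 -215.3] [104.  66.  46.]
top 309 [ 6.393e+02 -2.000e-01] [62.5 35.9] 6.4 z 0.035 inpan [ 201.5 -293.3] [103.  65.  45.]
top 315 [494.9 337.8] [37.  60.6] 81.4 z 0.066 inpan [10.3 20.6] [97. 61. 44.]
top 536 [ 452.6 -282.8] [125.3  24.3] 9.8 z 0.057 inpan [  57.  -599.6] [109.  85.  63.]
top 205 [ 437.6 -374.5] [64.1 20.1] 12.0 z 0.053 inpan [  55.2 -692.5] [108.  84.  63.]
wrist 2883 [497.2 339.7] [35.1 62.6] 81.7 z 0.065 inpan [12.3 22.9] [123.  65.  29.]
wrist 969 [560.3 310.7] [55.7  2.1] 80.3 z 0.077 inpan [79.   3.2] [100.  65.  37.]
wrist 876 [656.6  80.9] [43.6 36.4] 4.8 z 0.034 inpan [ 207.  -210.5] [122.  64.  28.]
w [ -0.    0.  -14.7] t [-0.234   0.1889  0.0153]
```

>>> send_rows(plan=[0,0,0,-0.035,0.028,0,1,0,0,0,-0.07,0.056,0,1,0,0,0,-0.105,0.085,0,1,0,0,0,-0.14,0.114,0,1,0,0,0,-0.175,0.143,0,1])

```text
time_s: 20.0
ee_pos: [0.6104, 0.1407, 0.1536]
tcp_rot: [-0.001, 0.756, 0.655, -0.002]
wrist_force: [1.2, 0.6, 0.3]
finger_gap: 1.0
finger_force: 0.0
```

>>> send_rows(plan=[0,0,-4,-0.025,0.02,0,1,0,0,-10,-0.045,0.035,0.01,1,0,0,-14.7,-0.059,0.046,0.03,1,0,0,-14.7,-0.059,0.046,0.06,1,0,0,-14.7,-0.059,0.046,0.07,1])

```text
time_s: 20.5
ee_pos: [0.6447, 0.0764, 0.0806]
tcp_rot: [-0.003, 0.666, 0.746, -0.003]
wrist_force: [0.1, 0.6, 0.6]
finger_gap: 0.998
finger_force: 0.0
```

>>> send_rows(plan=[0,0,0,0,0,0,1,0,0,0,0,0,0,1,0,0,0,0,0,0,1,0,0,0,0,0,0,1,0,0,0,0,0,0,1])

```text
time_s: 21.0
ee_pos: [0.6488, 0.078, 0.087]
tcp_rot: [0.001, 0.666, 0.746, 0.001]
wrist_force: [-1.1, -0.3, 0.2]
finger_gap: 0.996
finger_force: 0.0
```

Run:
```python
from legs import *
st(); go([.6472,.0775,.013],Rt(6.3))
```

```text
t 21.0 p [0.6488 0.078  0.087 ] q [7.000e-04 6.656e-01 7.463e-01 7.000e-04] F [-1.1 -0.3  0.2] gap 0.996 j [ 0.12   0.56  -0.048  0.961 -0.     1.576]
w [0.1 0.  0.2] t [-0.0003 -0.0018  0.074 ]
```

>>> send_rows(plan=[0,0,0,0,-0.002,0.03,1,0,0,0,0,-0.002,0.055,1,0,0,0,0,-0.002,0.07,1,0,0,0,0,-0.002,0.074,1,0,0,0,0,-0.002,0.074,1])

```text
time_s: 21.5
ee_pos: [0.646, 0.0775, 0.0117]
tcp_rot: [-0.0, 0.666, 0.746, -0.0]
wrist_force: [-0.1, -0.0, 0.1]
finger_gap: 1.0
finger_force: 0.0
```

>>> send_rows(plan=[0,0,0,0,0,0,0,0,0,0,0,0,0,-1,0,0,0,0,0,0,-1,0,0,0,0,0,0,-1,0,0,0,0,0,0,-1])

```text
time_s: 22.0
ee_pos: [0.6477, 0.0776, 0.0137]
tcp_rot: [0.001, 0.666, 0.746, 0.001]
wrist_force: [-0.4, 0.5, 5.9]
finger_gap: 0.734
finger_force: 67.5
```

>>> send_rows(plan=[0,0,0,0,0,-0.03,-1,0,0,0,0,0,-0.07,-1,0,0,0,0,0,-0.11,-1,0,0,0,0,0,-0.14,-1,0,0,0,0,0,-0.145,-1])

```text
time_s: 22.5
ee_pos: [0.649, 0.0777, 0.1619]
tcp_rot: [0.003, 0.666, 0.746, 0.003]
wrist_force: [-0.4, -0.1, 0.3]
finger_gap: 0.728
finger_force: 66.8
```

>>> send_rows(plan=[0,0,0,0.035,-0.02,0,-1,0,0,0,0.07,-0.041,0,-1,0,0,0,0.105,-0.062,0,-1,0,0,0,0.14,-0.083,0,-1,0,0,0,0.175,-0.104,0,-1])

```text
time_s: 23.0
ee_pos: [0.5211, 0.2401, 0.1555]
tcp_rot: [-0.0, 0.666, 0.746, -0.001]
wrist_force: [0.8, -0.1, 0.4]
finger_gap: 0.732
finger_force: 66.8
```

>>> send_rows(plan=[0,0,5,0.035,-0.02,0,-1,0,0,10,0.061,-0.034,0,-1,0,0,14.7,0.061,-0.034,0,-1,0,0,14.7,0.061,-0.034,0,-1,0,0,14.7,0.061,-0.034,0,-1])

```text
time_s: 23.5
ee_pos: [0.4819, 0.2958, 0.156]
tcp_rot: [-0.0, 0.755, 0.655, -0.001]
wrist_force: [-0.0, -0.7, -0.4]
finger_gap: 0.736
finger_force: 66.8
```

Run:
```python
from legs import *
st(); go([*slot(5,-23),.0435],Rt(PY))
```

```text
t 23.5 p [0.4819 0.2958 0.156 ] q [-0.000e+00  7.552e-01  6.555e-01 -7.000e-04] F [-0.  -0.7 -0.4] gap 0.736 j [ 0.551  0.37  -0.179  1.023 -0.     2.263]
w [-0.1  0.1  0.1] t [-1.000e-04  1.700e-03  1.125e-01]
```

>>> send_rows(plan=[0,0,0,0,0.002,0.035,-1,0,0,0,0,0.002,0.07,-1,0,0,0,0,0.002,0.095,-1,0,0,0,0,0.002,0.106,-1,0,0,0,0,0.002,0.11,-1])

```text
time_s: 24.0
ee_pos: [0.4837, 0.2948, 0.0454]
tcp_rot: [-0.0, 0.756, 0.655, -0.001]
wrist_force: [-0.0, -0.5, -0.3]
finger_gap: 0.732
finger_force: 66.8
```

>>> send_rows(plan=[0,0,0,0,0,0,-1,0,0,0,0,0,0,0.6,0,0,0,0,0,0,0.6,0,0,0,0,0,0,0.6,0,0,0,0,0,-0.01,0.6])

```text
time_s: 24.5
ee_pos: [0.4835, 0.2956, 0.0567]
tcp_rot: [-0.0, 0.756, 0.655, -0.001]
wrist_force: [-0.7, 0.3, -0.2]
finger_gap: 0.8
finger_force: 0.0
```

>>> send_rows(plan=[0,0,0,0,0,-0.03,0.6,0,0,0,0,0,-0.06,1,0,0,0,0,0,-0.09,1,0,0,0,0,0,-0.1,1,0,0,0,0,0,-0.1,1])

```text
time_s: 25.0
ee_pos: [0.4855, 0.2968, 0.1592]
tcp_rot: [0.0, 0.756, 0.655, 0.002]
wrist_force: [0.3, 0.4, 0.1]
finger_gap: 0.999
finger_force: 0.0
```

Run:
```python
from legs import *
st(); look(('top','wrist')); go([.6396,-.0003,.155],Rt(6.4))
```

```text
t 25.0 p [0.4855 0.2968 0.1592] q [4.000e-04 7.557e-01 6.549e-01 2.400e-03] F [0.3 0.4 0.1] gap 0.999 j [ 0.549  0.37  -0.171  1.026  0.     2.262]
top 448 [ 690.5 -322.2] [71.7 73. ] 21.9 z 0.059 inpan [ 298.1 -604.7] [128.  75.  58.]
top 314 [650.  -77.7] [62.8 36. ] 9.3 z 0.035 inpan [ 223.1 -368.5] [102.  65.  44.]
top 307 [ 6.399e+02 -3.000e-01] [64.3 35.8] 7.2 z 0.035 inpan [ 202.1 -293.3] [103.  65.  45.]
top 543 [ 453.5 -283.1] [125.1  24.9] 10.4 z 0.056 inpan [  57.9 -599.7] [108.  84.  63.]
top 333 [485.2 300.9] [45.6 60. ] 83.2 z 0.066 inpan [  6.1 -17.2] [95. 60. 43.]
top 293 [ 444.4 -374.7] [76.3 22.3] 10.0 z 0.055 inpan [  62.  -691.7] [106.  82.  62.]
wrist 3027 [496.9 339. ] [34.7 62.4] 81.8 z 0.066 inpan [12.1 22.1] [133.  72.  34.]
wrist 1171 [559.7 310.1] [56.8  1.8] 81.8 z 0.079 inpan [78.4  2.5] [105.  68.  40.]
wrist 2801 [486.7 298.1] [34.9 62.3] 81.8 z 0.065 inpan [  7.9 -19.8] [129.  69.  31.]
wrist 467 [654.5   6.8] [32.7 31.2] 6.8 z 0.034 inpan [ 215.6 -284.2] [121.  64.  28.]
w [ -0.    0.  -14.6] t [-0.2708  0.1963  0.0013]
```

>>> send_rows(plan=[0,0,0,-0.035,0.025,0,1,0,0,0,-0.07,0.05,0,1,0,0,0,-0.105,0.076,0,1,0,0,0,-0.14,0.1,0,1,0,0,0,-0.175,0.127,0,1])

```text
time_s: 25.6
ee_pos: [0.5839, 0.1031, 0.1546]
tcp_rot: [-0.001, 0.756, 0.655, -0.002]
wrist_force: [0.1, 5.9, 3.9]
finger_gap: 1.001
finger_force: 5.4
```

>>> send_rows(plan=[0,0,0,-0.035,0.025,0,1,0,0,-4,-0.065,0.046,0.0,1,0,0,-8,-0.085,0.06,0.02,1,0,0,-14.7,-0.0955,0.07,0.05,1,0,0,-14.7,-0.0955,0.07,0.07,1])

```text
time_s: 26.1
ee_pos: [0.6397, -0.0021, 0.0828]
tcp_rot: [-0.001, 0.666, 0.746, -0.002]
wrist_force: [0.2, -1.2, -0.4]
finger_gap: 0.998
finger_force: 0.0
```

>>> send_rows(plan=[0,0,0,0,0,0,1,0,0,0,0,0,0,1,0,0,0,0,0,0,1,0,0,0,0,0,0,1,0,0,0,0,0,0,1])

```text
time_s: 26.6
ee_pos: [0.6415, 0.0005, 0.0881]
tcp_rot: [0.001, 0.666, 0.746, 0.001]
wrist_force: [-0.4, 0.4, -0.1]
finger_gap: 1.001
finger_force: 0.0
```

Run:
```python
from legs import *
st(); go([.6400,-.0003,.0145],Rt(6.6))
Mb=Rt(6.6)
print(slot(-78,23)); go([*slot(-78,23),.16],Rt(PY),np.array([.64,-.0003,.16]),Mb)
```

```text
t 26.6 p [6.415e-01 5.000e-04 8.810e-02] q [8.000e-04 6.655e-01 7.464e-01 7.000e-04] F [-0.4  0.4 -0.1] gap 1.001 j [ 1.000e-03  5.400e-01 -8.200e-02  9.470e-01 -0.000e+00  1.457e+00]
w [ 0.1  0.  -0. ] t [-0.0006 -0.0017  0.0735]
[0.40777792 0.35268991]
w [ 0.   0.  14.8] t [ 0.3773 -0.1901  0.    ]
```

>>> send_rows(plan=[0,0,0,0,-0.002,0.03,1,0,0,0,0,-0.002,0.055,1,0,0,0,0,-0.002,0.07,1,0,0,0,0,-0.002,0.0735,1,0,0,0,0,-0.002,0.0735,1])

```text
time_s: 27.1
ee_pos: [0.6387, 0.0, 0.0134]
tcp_rot: [-0.0, 0.666, 0.746, -0.0]
wrist_force: [0.2, -0.1, 0.4]
finger_gap: 0.995
finger_force: 0.0
```

>>> send_rows(plan=[0,0,0,0,0,0,0,0,0,0,0,0,0,-1,0,0,0,0,0,0,-1,0,0,0,0,0,0,-1,0,0,0,0,0,0,-1])

```text
time_s: 27.6
ee_pos: [0.6404, -0.0, 0.0152]
tcp_rot: [0.001, 0.666, 0.746, 0.001]
wrist_force: [0.2, -0.0, 6.4]
finger_gap: 0.73
finger_force: 67.4
```

>>> send_rows(plan=[0,0,0,0,0,-0.04,-1,0,0,0,0,0,-0.09,-1,0,0,0,0,0,-0.14,-1,0,0,0,0,0,-0.19,-1,0,0,0,0,0,-0.23,-1])

```text
time_s: 28.1
ee_pos: [0.6391, -0.0001, 0.247]
tcp_rot: [0.001, 0.666, 0.746, 0.001]
wrist_force: [1.5, 0.4, -0.5]
finger_gap: 0.733
finger_force: 66.6
```

Run:
```python
from rim import *
from legs import *
st(); im,d,W=cloud('top'); z=W[:,:,2]
m=(z>.182)&(z<.2)&(abs(W[:,:,0]-.471)<.1)&(abs(W[:,:,1]-.027)<.1)
P=W[m]; print(m.sum(),cv2.minAreaRect((P[:,:2]*1000).astype(np.float32)))
A=np.c_[P[:,:2]-[.471,.027],np.ones(len(P))]; print(np.linalg.lstsq(A,P[:,2],rcond=None)[0])
m=(z>.2)&(z<.215)&(abs(W[:,:,0]-.471)<.1)&(abs(W[:,:,1]-.087)<.05);P=W[m]; print('lug',m.sum(),cv2.minAreaRect((P[:,:2]*1000).astype(np.float32)))
m=(abs(W[:,:,0]-.51)<.05)&(abs(W[:,:,1]+.1)<.04)&(abs(z-.168)<.012); print('pad',m.sum(),np.median(z[m]))
look()
```

```text
t 28.1 p [ 6.391e-01 -1.000e-04  2.470e-01] q [0.0012 0.6657 0.7462 0.0011] F [ 1.5  0.4 -0.5] gap 0.733 j [-0.     0.455  0.198  1.311  0.     1.457]
95 ((472.8697509765625, 98.25657653808594), (32.88753890991211, 95.51990509033203), 89.46656799316406)
[-0.00075604  0.01818489  0.18673809]
lug 0 ((0.0, 0.0), (0.0, 0.0), 0.0)
pad 0 nan
top 558 [ 691.5 -321.7] [72.2 73.3] 89.4 z 0.068 inpan [ 299. -604.] [95. 58. 46.]
top 633 [490.1 317.4] [81.9 62.2] 77.8 z 0.066 inpan [ 8.6 -0.2] [98. 63. 47.]
  return _methods._mean(a, axis=axis, dtype=dtype,
  ret = ret.dtype.type(ret / rcount)
```

>>> send_rows(plan=[0,0,0,0.035,-0.018,0,-1,0,0,0,0.07,-0.035,0,-1,0,0,0,0.11,-0.055,0,-1,0,0,0,0.15,-0.075,0,-1,0,0,0,0.19,-0.095,0,-1])

```text
time_s: 28.7
ee_pos: [0.5213, 0.1789, 0.2427]
tcp_rot: [-0.0, 0.666, 0.746, -0.0]
wrist_force: [0.5, 0.7, -0.5]
finger_gap: 0.735
finger_force: 66.6
```

>>> send_rows(plan=[0,0,3,0.04,-0.02,0,-1,0,0,6,0.08,-0.04,0,-1,0,0,9,0.12,-0.06,0,-1,0,0,12,0.155,-0.08,0,-1,0,0,14.8,0.187,-0.095,0,-1])

```text
time_s: 29.2
ee_pos: [0.4051, 0.354, 0.2428]
tcp_rot: [-0.0, 0.757, 0.654, -0.001]
wrist_force: [0.6, -0.1, -0.4]
finger_gap: 0.732
finger_force: 66.6
```

>>> send_rows(plan=[0,0,0,0,0,0.03,-1,0,0,0,0,0,0.07,-1,0,0,0,0,0,0.09,-1,0,0,0,0,0,0.1,-1,0,0,0,0,0,0.1,-1])

```text
time_s: 29.7
ee_pos: [0.4061, 0.352, 0.1417]
tcp_rot: [0.0, 0.756, 0.654, -0.002]
wrist_force: [-0.2, -0.2, -0.1]
finger_gap: 0.731
finger_force: 66.6
```

Run:
```python
from legs import *
st(); go([*slot(-78,23),.0455],Rt(PY)); 
im,d,W=cloud('top'); z=W[:,:,2]
m=(z>.182)&(z<.2)&(abs(W[:,:,0]-.471)<.1)&(abs(W[:,:,1]-.027)<.1)
P=W[m]; print(m.sum(),cv2.minAreaRect((P[:,:2]*1000).astype(np.float32)))
m=(z>.2)&(z<.215)&(abs(W[:,:,0]-.471)<.1)&(abs(W[:,:,1]-.087)<.05);P=W[m]; print('lug',m.sum(),cv2.minAreaRect((P[:,:2]*1000).astype(np.float32)))
m=(abs(W[:,:,0]-.51)<.05)&(abs(W[:,:,1]+.1)<.04)&(abs(z-.168)<.012); print('pad',m.sum(),np.median(z[m]))
look()
```

```text
t 29.7 p [0.4061 0.352  0.1417] q [ 0.      0.7563  0.6542 -0.0017] F [-0.2 -0.2 -0.1] gap 0.731 j [ 0.714  0.337 -0.27   0.967 -0.     2.429]
w [-0.1  0.2 -0.1] t [0.0012 0.0018 0.0962]
410 ((469.7967224121094, 27.20459747314453), (136.54586791992188, 136.17230224609375), 21.80608558654785)
lug 95 ((528.928955078125, 55.79127883911133), (12.31731128692627, 40.27219772338867), 21.84455108642578)
pad 263 0.16868338521653659
top 473 [ 690.3 -322.4] [69.2 74.3] 43.2 z 0.06 inpan [ 297.9 -604.9] [126.  74.  57.]
top 315 [649.9 -77.5] [63.  36.3] 9.6 z 0.035 inpan [ 223.  -368.3] [102.  65.  45.]
top 647 [489.7 316.5] [80.2 61.4] 77.2 z 0.066 inpan [ 8.3 -1.2] [95. 61. 45.]
top 182 [ 411.3 -289.9] [40.7 23.2] 8.7 z 0.055 inpan [  17.1 -612.5] [113.  87.  65.]
```

>>> send_rows(plan=[0,0,0,0.001,0.005,0.03,-1,0,0,0,0.001,0.005,0.06,-1,0,0,0,0.001,0.005,0.085,-1,0,0,0,0.001,0.005,0.093,-1,0,0,0,0.001,0.005,0.095,-1])

```text
time_s: 30.3
ee_pos: [0.4126, 0.3533, 0.0486]
tcp_rot: [0.0, 0.756, 0.654, 0.0]
wrist_force: [1.1, 0.1, -0.0]
finger_gap: 0.733
finger_force: 66.6
```

>>> send_rows(plan=[0,0,0,0,0.003,0,-1,0,0,0,0,0.006,0,-1,0,0,0,0,0.009,0,-1,0,0,0,0,0.009,0.001,-1,0,0,0,0,0.009,0.001,-1])

```text
time_s: 30.8
ee_pos: [0.4215, 0.352, 0.0476]
tcp_rot: [-0.0, 0.756, 0.654, 0.0]
wrist_force: [-0.5, -0.8, -0.1]
finger_gap: 0.734
finger_force: 66.6
```

>>> send_rows(plan=[0,0,0,0,0,0,-1,0,0,0,0,0,0,0.6,0,0,0,0,0,0,0.6,0,0,0,0,0,0,0.6,0,0,0,0,0,-0.01,0.6])

```text
time_s: 31.3
ee_pos: [0.4202, 0.3511, 0.0565]
tcp_rot: [-0.0, 0.756, 0.654, -0.001]
wrist_force: [-0.1, 0.7, 0.1]
finger_gap: 0.8
finger_force: 0.0
```

>>> send_rows(plan=[0,0,0,0,0,-0.04,0.6,0,0,0,0,0,-0.08,1,0,0,0,0,0,-0.12,1,0,0,0,0,0,-0.16,1,0,0,0,0,0,-0.2,1])

```text
time_s: 31.8
ee_pos: [0.4209, 0.3517, 0.26]
tcp_rot: [0.0, 0.756, 0.654, 0.001]
wrist_force: [1.0, 0.5, 0.0]
finger_gap: 1.0
finger_force: 0.0
```

Run:
```python
from legs import *
st(); look(('top','wrist')); go([.650,-.0775,.255],Rt(9.5))
```

```text
t 31.8 p [0.4209 0.3517 0.26  ] q [0.000e+00 7.563e-01 6.542e-01 5.000e-04] F [1.  0.5 0. ] gap 1.0 j [ 0.696  0.29  -0.021  1.258 -0.     2.411]
top 460 [ 690.4 -322.4] [69.3 74.3] 43.5 z 0.061 inpan [ 298.  -604.9] [127.  74.  57.]
top 315 [649.6 -78. ] [63.6 36.3] 9.1 z 0.035 inpan [ 222.8 -368.8] [102.  65.  45.]
top 642 [491.5 316.6] [79.6 66.9] 80.4 z 0.066 inpan [10.  -0.8] [96. 61. 45.]
top 551 [ 453.1 -282.8] [126.3  23.4] 9.3 z 0.056 inpan [  57.5 -599.5] [107.  83.  62.]
top 171 [ 460.6 -362.9] [107.6   5.1] 10.4 z 0.044 inpan [  76.4 -677.7] [115.  89.  66.]
top 318 [420.7 351.5] [36.9 59.3] 80.0 z 0.066 inpan [-65.1  23.7] [91. 57. 41.]
wrist 1260 [422.6 352.8] [34.  62.1] 81.6 z 0.065 inpan [-63.3  25.3] [131.  72.  34.]
wrist 1314 [500.2 338.6] [33.7 62.4] 81.9 z 0.066 inpan [15.5 22.3] [137.  73.  34.]
wrist 653 [559.7 309.9] [56.6  1.6] 82.0 z 0.078 inpan [78.5  2.3] [112.  74.  43.]
wrist 1246 [486.  298.4] [35.3 62.2] 81.8 z 0.065 inpan [  7.2 -19.6] [134.  72.  33.]
wrist 165 [654.6 -58.2] [47.4  5. ] 9.6 z 0.028 inpan [ 224.9 -348.5] [119.  64.  29.]
wrist 173 [663.2 -74.5] [34.5 29.4] 9.7 z 0.035 inpan [ 235.8 -363.4] [137.  73.  33.]
w [  0.5  -0.4 -17.8] t [-0.3945  0.286   0.0081]
```

>>> send_rows(plan=[0,0,0,-0.035,0.025,0,1,0,0,0,-0.07,0.05,0,1,0,0,0,-0.105,0.076,0,1,0,0,0,-0.14,0.1,0,1,0,0,0,-0.175,0.127,0,1])

```text
time_s: 32.4
ee_pos: [0.5217, 0.1589, 0.2575]
tcp_rot: [-0.0, 0.756, 0.654, -0.0]
wrist_force: [0.4, 0.6, 0.4]
finger_gap: 0.999
finger_force: 0.0
```

>>> send_rows(plan=[0,0,0,-0.035,0.025,0,1,0,0,0,-0.07,0.05,0,1,0,0,0,-0.105,0.076,0,1,0,0,0,-0.14,0.1,0,1,0,0,0,-0.175,0.127,0,1])

```text
time_s: 32.9
ee_pos: [0.6222, -0.0327, 0.2575]
tcp_rot: [-0.0, 0.756, 0.654, -0.0]
wrist_force: [0.8, 0.5, 0.1]
finger_gap: 1.002
finger_force: 0.0
```

>>> send_rows(plan=[0,0,-4,-0.025,0.02,0.03,1,0,0,-8,-0.0445,0.032,0.07,1,0,0,-13,-0.0445,0.032,0.11,1,0,0,-17.8,-0.0445,0.032,0.15,1,0,0,-17.8,-0.0445,0.032,0.17,1])

```text
time_s: 33.4
ee_pos: [0.6444, -0.0799, 0.0831]
tcp_rot: [-0.003, 0.646, 0.764, -0.002]
wrist_force: [-0.7, -0.2, -0.9]
finger_gap: 0.999
finger_force: 0.0
```

>>> send_rows(plan=[0,0,0,0,0,0,1,0,0,0,0,0,0,1,0,0,0,0,0,0,1,0,0,0,0,0,0,1,0,0,0,0,0,0,1])

```text
time_s: 33.9
ee_pos: [0.6484, -0.0798, 0.089]
tcp_rot: [0.001, 0.646, 0.763, 0.001]
wrist_force: [0.7, 0.4, -0.4]
finger_gap: 0.997
finger_force: 0.0
```

Run:
```python
from legs import *
st(); go([.6498,-.0778,.0145],Rt(9.5))
go([*slot(-80,-20),.24],Rt(PY),np.array([.6498,-.0778,.24]),Rt(9.5))
```

```text
t 33.9 p [ 0.6484 -0.0798  0.089 ] q [0.0012 0.646  0.7634 0.0008] F [ 0.7  0.4 -0.4] gap 0.997 j [-0.122  0.557 -0.046  0.964 -0.     1.282]
w [0.2 0.  0. ] t [0.0018 0.0015 0.0745]
w [ 0.   0.  17.7] t [ 0.4242 -0.1826  0.    ]
```

>>> send_rows(plan=[0,0,0,0.002,0.001,0.03,1,0,0,0,0.002,0.001,0.055,1,0,0,0,0.002,0.001,0.07,1,0,0,0,0.002,0.001,0.074,1,0,0,0,0.002,0.001,0.074,1])

```text
time_s: 34.4
ee_pos: [0.6479, -0.0775, 0.0133]
tcp_rot: [-0.0, 0.646, 0.763, -0.0]
wrist_force: [-0.5, 0.3, 1.2]
finger_gap: 0.997
finger_force: 0.0
```

>>> send_rows(plan=[0,0,0,0,0,0,0,0,0,0,0,0,0,-1,0,0,0,0,0,0,-1,0,0,0,0,0,0,-1,0,0,0,0,0,0,-1])

```text
time_s: 34.9
ee_pos: [0.6497, -0.0778, 0.0153]
tcp_rot: [0.002, 0.646, 0.763, 0.001]
wrist_force: [-0.7, -0.2, 6.2]
finger_gap: 0.726
finger_force: 67.4
```

>>> send_rows(plan=[0,0,0,0,0,-0.04,-1,0,0,0,0,0,-0.09,-1,0,0,0,0,0,-0.14,-1,0,0,0,0,0,-0.19,-1,0,0,0,0,0,-0.235,-1])

```text
time_s: 35.4
ee_pos: [0.648, -0.0776, 0.2514]
tcp_rot: [0.001, 0.646, 0.763, 0.001]
wrist_force: [0.8, 0.4, -0.8]
finger_gap: 0.732
finger_force: 66.7
```

>>> send_rows(plan=[0,0,0,0.035,-0.015,0,-1,0,0,0,0.08,-0.035,0,-1,0,0,0,0.125,-0.055,0,-1,0,0,0,0.17,-0.073,0,-1,0,0,0,0.212,-0.0915,0,-1])

```text
time_s: 35.9
ee_pos: [0.5213, 0.1178, 0.2486]
tcp_rot: [0.0, 0.646, 0.763, 0.0]
wrist_force: [1.4, 0.9, -0.3]
finger_gap: 0.73
finger_force: 66.7
```

>>> send_rows(plan=[0,0,3.5,0.045,-0.02,0,-1,0,0,7,0.09,-0.04,0,-1,0,0,10.5,0.135,-0.058,0,-1,0,0,14,0.175,-0.075,0,-1,0,0,17.7,0.212,-0.0915,0,-1])

```text
time_s: 36.4
ee_pos: [0.3959, 0.3118, 0.2486]
tcp_rot: [-0.0, 0.756, 0.654, 0.0]
wrist_force: [1.0, 0.3, -0.2]
finger_gap: 0.73
finger_force: 66.7
```

>>> send_rows(plan=[0,0,0,0,0,0.03,-1,0,0,0,0,0,0.07,-1,0,0,0,0,0,0.09,-1,0,0,0,0,0,0.1,-1,0,0,0,0,0,0.1,-1])

```text
time_s: 36.9
ee_pos: [0.3966, 0.3097, 0.1473]
tcp_rot: [-0.0, 0.756, 0.655, -0.001]
wrist_force: [0.4, -0.6, 0.5]
finger_gap: 0.729
finger_force: 66.6
```

Run:
```python
from legs import *
st(); go([*slot(-80,-20),.0465],Rt(PY)); look(('top',))
```

```text
t 36.9 p [0.3966 0.3097 0.1473] q [-1.000e-04  7.557e-01  6.549e-01 -1.300e-03] F [ 0.4 -0.6  0.5] gap 0.729 j [ 0.663  0.277 -0.344  0.953  0.     2.376]
w [-0.1  0.1  0. ] t [0.0014 0.0031 0.1008]
top 475 [ 692.  -321.7] [69.4 72.7] 49.9 z 0.06 inpan [ 299.5 -604. ] [126.  74.  57.]
top 582 [491.4 316.5] [78.3 67.2] 80.6 z 0.066 inpan [10.  -0.9] [94. 59. 43.]
top 264 [ 432.2 -285.8] [83.3 22.3] 9.8 z 0.055 inpan [  37.3 -605.4] [106.  82.  61.]
```

>>> send_rows(plan=[0,0,0,0.001,0.006,0.03,-1,0,0,0,0.001,0.006,0.06,-1,0,0,0,0.001,0.006,0.085,-1,0,0,0,0.001,0.006,0.098,-1,0,0,0,0.001,0.006,0.1,-1])

```text
time_s: 37.45
ee_pos: [0.4037, 0.3104, 0.0481]
tcp_rot: [-0.0, 0.756, 0.655, -0.0]
wrist_force: [-0.9, -0.4, -0.7]
finger_gap: 0.731
finger_force: 66.7
```

>>> send_rows(plan=[0,0,0,0,0.004,0,-1,0,0,0,0,0.008,0,-1,0,0,0,0,0.011,0,-1,0,0,0,0,0.011,0.001,-1,0,0,0,0,0.011,0.001,-1])

```text
time_s: 37.95
ee_pos: [0.4148, 0.309, 0.0477]
tcp_rot: [0.0, 0.756, 0.655, 0.0]
wrist_force: [0.2, 0.4, -0.7]
finger_gap: 0.731
finger_force: 66.7
```

>>> send_rows(plan=[0,0,0,0,0,0,-1,0,0,0,0,0,0,0.6,0,0,0,0,0,0,0.6,0,0,0,0,0,0,0.6,0,0,0,0,0,-0.01,0.6])

```text
time_s: 38.45
ee_pos: [0.4134, 0.3082, 0.0566]
tcp_rot: [-0.0, 0.756, 0.655, -0.001]
wrist_force: [-0.2, -0.7, -0.4]
finger_gap: 0.8
finger_force: 0.0
```

>>> send_rows(plan=[0,0,0,0,0,-0.04,0.6,0,0,0,0,0,-0.08,1,0,0,0,0,0,-0.12,1,0,0,0,0,0,-0.16,1,0,0,0,0,0,-0.2,1])

```text
time_s: 38.95
ee_pos: [0.4141, 0.3087, 0.2599]
tcp_rot: [0.0, 0.756, 0.655, 0.001]
wrist_force: [0.5, 0.5, 0.2]
finger_gap: 1.0
finger_force: 0.0
```

Run:
```python
from legs import *
st(); look(('wrist',))
im,d,W=cloud('top'); z=W[:,:,2]
m=(z>.1)&(z<.118)&(abs(W[:,:,0]-.563)<.04)&(abs(W[:,:,1]-.307)<.05);P=W[m]
print(m.sum(),cv2.minAreaRect((P[:,:2]*1000).astype(np.float32)))
go([.5629,.3073,.25],Rt(PY))
```

```text
t 38.95 p [0.4141 0.3087 0.2599] q [0.000e+00 7.557e-01 6.549e-01 5.000e-04] F [0.5 0.5 0.2] gap 1.0 j [ 0.641  0.234 -0.099  1.237  0.     2.354]
wrist 725 [422.9 352.5] [34.  61.1] 80.6 z 0.066 inpan [-63.   24.9] [126.  69.  34.]
wrist 946 [500.  338.2] [34.9 61.9] 81.5 z 0.066 inpan [15.4 21.8] [138.  75.  36.]
wrist 800 [560.2 309.5] [56.1  2. ] 81.6 z 0.077 inpan [79.   1.9] [114.  75.  44.]
wrist 1100 [415.9 309.9] [34.  61.8] 81.8 z 0.065 inpan [-63.9 -18.2] [121.  67.  33.]
wrist 1146 [492.8 296.4] [34.7 61.7] 81.9 z 0.066 inpan [ 14.2 -20.6] [138.  74.  34.]
141 ((564.8577880859375, 307.3013610839844), (60.31418228149414, 14.659444808959961), 81.02206420898438)
w [ 0.5 -0.5  0. ] t [0.017  0.1447 0.0155]
```

View pics/_wrist.png

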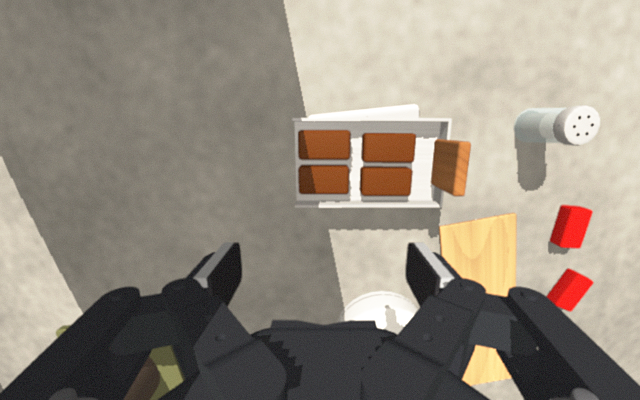

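>>> send_rows(plan=[0,0,0,0.004,0.035,0,0,0,0,0,0.008,0.07,0,-0.15,0,0,0,0.012,0.105,0,-0.15,0,0,0,0.016,0.14,0,-0.15,0,0,0,0.017,0.146,0,-0.15])

```text
time_s: 39.55
ee_pos: [0.5645, 0.3044, 0.2562]
tcp_rot: [0.0, 0.756, 0.654, 0.0]
wrist_force: [-0.2, 0.2, 0.2]
finger_gap: 0.421
finger_force: 0.0
```

>>> send_rows(plan=[0,0,0,0,0,0.03,-0.15,0,0,0,0,0,0.06,-0.15,0,0,0,0,0,0.09,-0.15,0,0,0,0,0,0.1,-0.15,0,0,0,0,0,0.1,-0.15])

```text
time_s: 40.05
ee_pos: [0.5595, 0.3043, 0.1558]
tcp_rot: [-0.001, 0.756, 0.655, -0.002]
wrist_force: [0.8, -0.1, 0.5]
finger_gap: 0.427
finger_force: 0.0
```

Run:
```python
from legs import *
st(); im,d,W=cloud('wrist','pics/w5.png'); go([.5636,.3074,.073],Rt(PY))
```

```text
t 40.05 p [0.5595 0.3043 0.1558] q [-5.000e-04  7.556e-01  6.550e-01 -2.100e-03] F [ 0.8 -0.1  0.5] gap 0.427 j [0.498 0.491 0.02  1.104 0.    2.211]
w [-0.  0.  0.] t [0.0029 0.0026 0.0845]
```

View pics/w5.png

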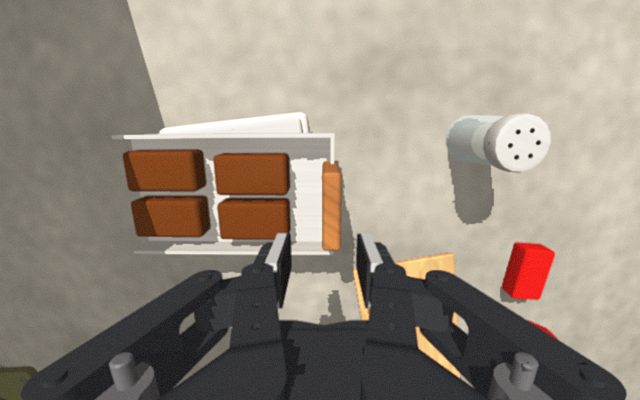

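>>> send_rows(plan=[0,0,0,0.002,0,0.02,-0.15,0,0,0,0.002,0,0.035,-0.15,0,0,0,0.002,0,0.04,-0.15,0,0,0,0.002,0,0.04,-0.15,0,0,0,0.002,0,0.04,-0.15])

```text
time_s: 40.6
ee_pos: [0.5625, 0.3074, 0.1189]
tcp_rot: [0.0, 0.756, 0.655, 0.001]
wrist_force: [-0.9, 0.2, 0.3]
finger_gap: 0.422
finger_force: 0.0
```

Run:
```python
from legs import *
st(); go([.5636,.3074,.073],Rt(PY))
```

```text
t 40.6 p [0.5625 0.3074 0.1189] q [3.000e-04 7.557e-01 6.549e-01 1.200e-03] F [-0.9  0.2  0.3] gap 0.422 j [ 0.5    0.516 -0.038  1.015  0.     2.214]
w [ 0.1 -0.1  0. ] t [0.0001 0.001  0.0459]
```

>>> send_rows(plan=[0,0,0,0,0.001,0.015,-0.15,0,0,0,0,0.001,0.03,-0.15,0,0,0,0,0.001,0.04,-0.15,0,0,0,0,0.001,0.045,-0.15,0,0,0,0,0.001,0.045,-0.15])

```text
time_s: 41.1
ee_pos: [0.5624, 0.3067, 0.0721]
tcp_rot: [-0.0, 0.756, 0.655, -0.0]
wrist_force: [-1.3, -0.9, 0.4]
finger_gap: 0.429
finger_force: 0.0
```

>>> send_rows(plan=[0,0,0,0,0,0,-0.4,0,0,0,0,0,0,-0.7,0,0,0,0,0,0,-1,0,0,0,0,0,0,-1,0,0,0,0,0,0,-1])

```text
time_s: 41.6
ee_pos: [0.5635, 0.3071, 0.0733]
tcp_rot: [0.0, 0.756, 0.655, 0.001]
wrist_force: [0.7, -0.8, 5.4]
finger_gap: 0.153
finger_force: 59.1
```

>>> send_rows(plan=[0,0,0,0,0,0,-1,0,0,0,0,0,-0.003,-1,0,0,0,0,0,-0.007,-1,0,0,0,0,0,-0.012,-1,0,0,0,0,0,-0.02,-1])

```text
time_s: 42.1
ee_pos: [0.5616, 0.3063, 0.0915]
tcp_rot: [-0.0, 0.756, 0.655, -0.001]
wrist_force: [-0.6, 0.4, -5.4]
finger_gap: 0.155
finger_force: 58.5
```

```bash
cat >> legs.py <<'E'
def pantilt(n='wrist'):
    s=st(); print('torque',np.round(s['wrist_torque'],2))
    im,d,W=cloud(n,f'pics/_p{n}.png')
    return s,im,W
E
python3 - <<'E'
from legs import *
s,im,W=pantilt()
p=np.array(s['ee_pos']); a=np.radians(PY); ex=np.array([np.cos(a),np.sin(a)]); ey=np.array([-ex[1],ex[0]])
D=W[:,:,:2]-p[:2]; X=D@ex; Y=D@ey; Z=W[:,:,2]-p[2]
r,g,b=[im[:,:,i].astype(int) for i in range(3)]
# blocks' tops brown
m=(r>g*1.4)&(X<-.02)&(X>-.2)&(abs(Y)<.055)&(Z<.03)&(Z>-.06)
P=np.c_[X[m],Y[m],np.ones(m.sum())]; z=Z[m]
for _ in range(4):
    c=np.linalg.lstsq(P,z,rcond=None)[0]; k=abs(z-P@c)<.004; P,z=P[k],z[k]
print('block tops plane slopes deg',np.degrees(c[:2]),len(z),c[2])
E
```

```text
t 42.1 p [0.5616 0.3063 0.0915] q [-3.000e-04  7.557e-01  6.549e-01 -1.300e-03] F [-0.6  0.4 -5.4] gap 0.155 j [ 0.499  0.538 -0.076  0.96  -0.     2.213]
torque [-0.09 -0.42 -0.02]
block tops plane slopes deg [-0.00931275 -0.28782831] 20111 -0.008516453464490556
```

>>> send_rows(plan=[0,0,0,0,0,-0.01,-1,0,0,0,0,0,-0.03,-1,0,0,0,0,0,-0.055,-1,0,0,0,0,0,-0.08,-1,0,0,0,0,0,-0.105,-1])

```text
time_s: 42.65
ee_pos: [0.5624, 0.3067, 0.1988]
tcp_rot: [0.0, 0.756, 0.655, 0.0]
wrist_force: [0.0, -0.1, -3.6]
finger_gap: 0.157
finger_force: 59.0
```

>>> send_rows(plan=[0,0,0,0,0,-0.025,-1,0,0,0,0,0,-0.05,-1,0,0,0,0,0,-0.07,-1,0,0,0,0,0,-0.08,-1,0,0,0,0,0,-0.085,-1])

```text
time_s: 43.15
ee_pos: [0.5629, 0.307, 0.2837]
tcp_rot: [0.0, 0.756, 0.655, 0.001]
wrist_force: [0.2, 0.2, -4.7]
finger_gap: 0.152
finger_force: 59.0
```

Run:
```python
from legs import *
s=st()
im,d,W=cloud('scene'); 
im,d,W=cloud('top'); z=W[:,:,2]
m=(z>.2)&(z<.215)&(abs(W[:,:,0]-.471)<.1)&(abs(W[:,:,1]-.047)<.1);P=W[m]; print('lug',m.sum(),cv2.minAreaRect((P[:,:2]*1000).astype(np.float32)))
m=(z>.182)&(z<.2)&(abs(W[:,:,0]-.471)<.1)&(abs(W[:,:,1]-.027)<.1);P=W[m]; print(m.sum(),cv2.minAreaRect((P[:,:2]*1000).astype(np.float32)))
Y=22; C=np.array([.471,.027]); u=np.array([np.cos(np.radians(Y)),np.sin(np.radians(Y))])
lip=C+.03*u; tcp=lip+.187*u; print('target',tcp)
go([*tcp,.2815],Rt(Y))
```

```text
t 43.15 p [0.5629 0.307  0.2837] q [2.000e-04 7.557e-01 6.549e-01 9.000e-04] F [ 0.2  0.2 -4.7] gap 0.152 j [ 0.499  0.456  0.294  1.407 -0.     2.213]
lug 119 ((530.6170654296875, 51.5765266418457), (12.88465690612793, 49.262699127197266), 22.346275329589844)
411 ((469.78778076171875, 27.18059539794922), (136.61447143554688, 136.19290161132812), 21.812620162963867)
target [0.6721989  0.10828963]
w [  0.   -0.  -30.2] t [-0.1809  0.1367  0.001 ]
```

>>> send_rows(plan=[0,0,-1,-0.008,0.006,0,-1,0,0,-4,-0.024,0.018,0,-1,0,0,-8,-0.044,0.033,0,-1,0,0,-12,-0.064,0.048,0,-1,0,0,-15,-0.08,0.06,0,-1])

```text
time_s: 43.75
ee_pos: [0.6105, 0.2177, 0.2805]
tcp_rot: [-0.001, 0.663, 0.749, -0.001]
wrist_force: [1.2, 0.0, -4.7]
finger_gap: 0.159
finger_force: 58.9
```

Run:
```python
from legs import *
st(); go([.672,.108,.2815],Rt(22))
```

```text
t 43.75 p [0.6105 0.2177 0.2805] q [-7.000e-04  6.630e-01  7.486e-01 -1.300e-03] F [ 1.2  0.  -4.7] gap 0.159 j [ 0.343  0.474  0.315  1.415 -0.     1.792]
w [ -0.2   0.  -15.1] t [-0.1164  0.0478 -0.0011]
```

>>> send_rows(plan=[0,0,-4,-0.022,0.008,0,-1,0,0,-8,-0.047,0.018,0,-1,0,0,-11,-0.071,0.028,0,-1,0,0,-13,-0.09,0.036,0,-1,0,0,-15,-0.103,0.042,0,-1])

```text
time_s: 44.25
ee_pos: [0.6646, 0.1202, 0.2803]
tcp_rot: [-0.001, 0.56, 0.828, -0.001]
wrist_force: [0.1, -0.3, -4.5]
finger_gap: 0.154
finger_force: 58.9
```

>>> send_rows(plan=[0,0,0,-0.006,0.003,0,-1,0,0,0,-0.009,0.005,0,-1,0,0,0,-0.009,0.005,0,-1,0,0,0,-0.009,0.005,0,-1,0,0,0,-0.009,0.005,0,-1])

```text
time_s: 44.75
ee_pos: [0.6721, 0.1161, 0.2823]
tcp_rot: [-0.0, 0.56, 0.828, 0.0]
wrist_force: [0.2, 0.3, -5.9]
finger_gap: 0.156
finger_force: 59.0
```

Run:
```python
from legs import *
st(); go([.672,.108,.2815],Rt(22))
im,d,W=cloud('top','pics/top6.png')
cv2.imwrite('pics/t6c.png',cv2.resize(cv2.imread('pics/top6.png')[130:290,230:430],None,fx=4,fy=3.75))
# tilt rows: pivot lip at height zl
Y=22; u=np.array([np.cos(np.radians(Y)),np.sin(np.radians(Y)),0]); C=np.array([.470,.027,0]); ax=np.array([-u[1],u[0],0])
s=manip.sense(); p0=np.array(s['ee_pos']); M0=Rt(Y)
for phi in (0,10,20,30,36,42,48):
    f=np.radians(phi); zl=.225-.012*min(phi,20)/20
    p=C+.028*u+u*(.187*np.cos(f)-.0375*np.sin(f))+np.array([0,0,zl+.187*np.sin(f)+.0375*np.cos(f)])
    print(phi,p.round(4),end=' '); go(p,Rt(Y,-phi,ax),p0,M0)
```

```text
t 44.75 p [0.6721 0.1161 0.2823] q [-2.000e-04  5.601e-01  8.284e-01  1.000e-04] F [ 0.2  0.3 -5.9] gap 0.156 j [0.171 0.541 0.434 1.464 0.    1.36 ]
w [-0.  -0.  -0.1] t [-0.0075 -0.0032  0.0008]
0 [0.6693 0.1075 0.2625] w [0. 0. 0.] t [-0.0069 -0.0058  0.02  ]
10 [0.6607 0.104  0.2884] w [-10.   0.   0.] t [-0.0069 -0.0152 -0.0059]
20 [0.647  0.0985 0.3122] w [-20.   0.  -0.] t [-0.0069 -0.0299 -0.0297]
30 [0.6287 0.0911 0.339 ] w [-30.  -0.   0.] t [-0.0069 -0.0496 -0.0565]
36 [0.6158 0.0859 0.3533] w [-36.   0.   0.] t [-0.0069 -0.0636 -0.0708]
42 [0.6015 0.0801 0.366 ] w [-42.   0.   0.] t [-0.0069 -0.0789 -0.0835]
48 [0.5861 0.0739 0.3771] w [-48.   0.   0.] t [-0.0069 -0.0956 -0.0946]
```

View pics/t6c.png

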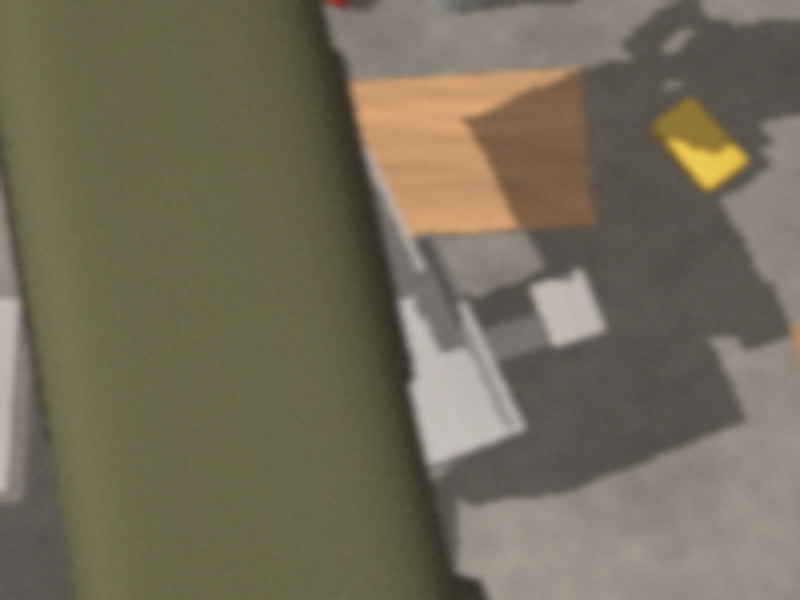

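>>> send_rows(plan=[-4,0,0,-0.003,-0.008,-0.002,-1,-8,0,0,-0.007,-0.013,-0.003,-1,-12,0,0,-0.007,-0.018,-0.0105,-1,-16,0,0,-0.007,-0.0235,-0.02,-1,-20,0,0,-0.007,-0.03,-0.03,-1])

```text
time_s: 45.3
ee_pos: [0.646, 0.0979, 0.3125]
tcp_rot: [0.098, 0.552, 0.816, 0.145]
wrist_force: [-0.5, 0.1, -5.4]
finger_gap: 0.155
finger_force: 59.6
```

```bash
cat > tip.py <<'E'
from legs import *
Y=22; u=np.array([np.cos(np.radians(Y)),np.sin(np.radians(Y)),0]); C=np.array([.470,.027,0]); ax=np.array([-u[1],u[0],0])
def pose(phi,off=.028,zl=.213):
    f=np.radians(phi)
    return C+off*u+u*(.187*np.cos(f)-.0375*np.sin(f))+np.array([0,0,zl+.187*np.sin(f)+.0375*np.cos(f)]),Rt(Y,-phi,ax)
E
python3 - <<'E'
from tip import *
s=st(); p0=np.array(s['ee_pos']); M0=R.from_quat(np.roll(s['tcp_rot'],-1)).as_matrix()
print(pose(20)[0])
for phi in (24,28,32,36,40): go(*pose(phi),p0,M0)
E
```

```text
t 45.3 p [0.646  0.0979 0.3125] q [0.0977 0.5517 0.8156 0.1445] F [-0.5  0.1 -5.4] gap 0.155 j [ 0.104  0.211 -0.061  0.96   0.094  1.31 ]
[0.6469964  0.09851119 0.31219624]
w [-3.9  0.  -0.1] t [ 0.0002 -0.0021 -0.0123]
w [-7.9  0.1 -0.1] t [ 0.0002 -0.006  -0.025 ]
w [-11.9   0.1  -0.1] t [ 0.0002 -0.0108 -0.0374]
w [-15.9   0.1  -0.1] t [ 0.0001 -0.0165 -0.0494]
w [-19.9   0.1  -0.1] t [ 0.0001 -0.023  -0.061 ]
```

>>> send_rows(plan=[-3,0,0,0,-0.0015,-0.009,-1,-6,0,0,0,-0.004,-0.019,-1,-9,0,0,0,-0.007,-0.028,-1,-12,0,0,0,-0.011,-0.0375,-1,-15,0,0,0,-0.015,-0.0465,-1])

```text
time_s: 45.8
ee_pos: [0.618, 0.0867, 0.3514]
tcp_rot: [0.169, 0.534, 0.79, 0.25]
wrist_force: [-0.5, -0.9, -1.4]
finger_gap: 0.157
finger_force: 60.1
```

>>> send_rows(plan=[0,0,0,0,0,0,-1,0,0,0,0,0,0,-1,0,0,0,0,0,0,-1,0,0,0,0,0,0,-1,0,0,0,0,0,0,-1])

```text
time_s: 46.3
ee_pos: [0.62, 0.0867, 0.3506]
tcp_rot: [0.168, 0.534, 0.79, 0.249]
wrist_force: [0.0, 0.4, -1.4]
finger_gap: 0.154
finger_force: 60.0
```

Run:
```python
from tip import *
s=st(); p0=np.array(s['ee_pos']); M0=R.from_quat(np.roll(s['tcp_rot'],-1)).as_matrix()
print(pose(35)[0])
for phi in (42,48): go(*pose(phi),p0,M0)
im,d,W=cloud('wrist','pics/w7.png')
```

```text
t 46.3 p [0.62   0.0867 0.3506] q [0.1682 0.5345 0.79   0.2488] F [ 0.   0.4 -1.4] gap 0.154 j [ 4.100e-02 -1.000e-03 -3.400e-01  6.490e-01  1.930e-01  1.288e+00]
[0.61804559 0.0868143  0.350977  ]
w [-7.   0.1 -0.1] t [ 0.0008 -0.0072 -0.0238]
w [-13.    0.1  -0.1] t [ 0.0007 -0.0145 -0.0424]
```

View pics/w7.png

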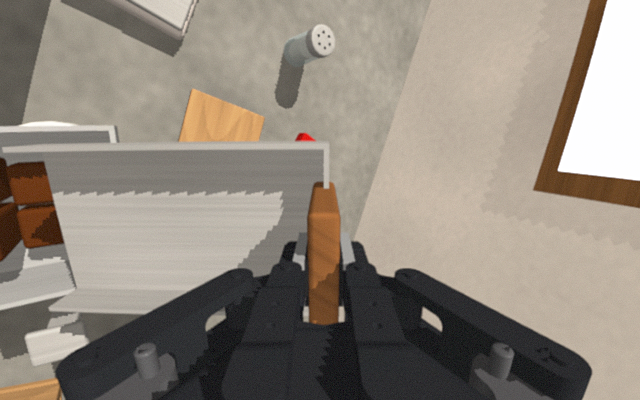

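Run:
```python
from tip import *
s=st(); p0=np.array(s['ee_pos']); M0=R.from_quat(np.roll(s['tcp_rot'],-1)).as_matrix()
go(p0+[0,0,.04],M0,p0,M0)
for phi in (28,21,14,7,0): go(*pose(phi,.03,.253),*((p0+[0,0,.04]),M0))
p1,M1=pose(0,.03,.253); print(p1)
go([.5635,.3071,.2905],Rt(PY),p1,M1)
```

```text
t 46.35 p [0.6199 0.0867 0.3506] q [0.1682 0.5345 0.79   0.2488] F [-0.   0.3 -2.6] gap 0.152 j [ 4.100e-02 -1.000e-03 -3.400e-01  6.490e-01  1.930e-01  1.288e+00]
w [0. 0. 0.] t [ 0.      0.0229 -0.0328]
w [ 7.   0.1 -0.1] t [0.0008 0.0037 0.0229]
w [14.   0.1 -0.1] t [0.0009 0.0041 0.0462]
w [21.   0.1 -0.2] t [0.0009 0.0016 0.0693]
w [28.   0.  -0.2] t [ 0.0009 -0.0037  0.092 ]
w [35.   0.  -0.2] t [ 0.0009 -0.0117  0.1139]
[0.6711989  0.10828963 0.2905    ]
w [ 0.   0.  30.2] t [ 0.2247 -0.0254  0.    ]
```

>>> send_rows(plan=[0,0,0,0,0.006,-0.008,-1,0,0,0,0,0.012,-0.017,-1,0,0,0,0,0.018,-0.026,-1,0,0,0,0,0.023,-0.033,-1,0,0,0,0,0.023,-0.033,-1])

```text
time_s: 46.85
ee_pos: [0.6206, 0.0865, 0.3943]
tcp_rot: [0.17, 0.534, 0.789, 0.25]
wrist_force: [-0.6, 0.5, -1.7]
finger_gap: 0.154
finger_force: 60.1
```

>>> send_rows(plan=[7,0,0,0.001,0.004,0.023,-1,14,0,0,0.001,0.004,0.046,-1,21,0,0,0.001,0.002,0.069,-1,28,0,0,0.001,-0.004,0.092,-1,35,0,0,0.001,-0.012,0.114,-1])

```text
time_s: 47.35
ee_pos: [0.6719, 0.1085, 0.2911]
tcp_rot: [0.0, 0.56, 0.828, -0.001]
wrist_force: [1.0, 0.9, -2.0]
finger_gap: 0.157
finger_force: 60.0
```

>>> send_rows(plan=[0,0,3,0.02,-0.002,0,-1,0,0,9,0.06,-0.007,0,-1,0,0,16,0.105,-0.012,0,-1,0,0,23,0.15,-0.017,0,-1,0,0,30,0.19,-0.022,0,-1])

```text
time_s: 47.85
ee_pos: [0.5791, 0.2783, 0.2904]
tcp_rot: [-0.0, 0.757, 0.653, 0.0]
wrist_force: [0.6, 1.6, -2.2]
finger_gap: 0.157
finger_force: 60.0
```

Run:
```python
from tip import *
st(); go([.5635,.3071,.2],Rt(PY))
EOF=0
im,d,W=cloud('wrist','pics/w8.png')
```

```text
t 47.85 p [0.5791 0.2783 0.2904] q [-1.000e-04  7.573e-01  6.530e-01  5.000e-04] F [ 0.6  1.6 -2.2] gap 0.157 j [0.448 0.46  0.317 1.427 0.    2.166]
w [ 0.  -0.1 -0.3] t [ 0.0261 -0.0197  0.0905]
```

>>> send_rows(plan=[0,0,-0.2,0.01,-0.007,0.01,-1,0,0,-0.2,0.02,-0.014,0.03,-1,0,0,-0.2,0.026,-0.0197,0.06,-1,0,0,-0.2,0.026,-0.0197,0.085,-1,0,0,-0.2,0.026,-0.0197,0.1,-1])

```text
time_s: 48.4
ee_pos: [0.5629, 0.3037, 0.1875]
tcp_rot: [-0.0, 0.754, 0.656, -0.002]
wrist_force: [0.2, -0.3, -2.9]
finger_gap: 0.156
finger_force: 60.0
```

>>> send_rows(plan=[0,0,0,0,0,0.03,-1,0,0,0,0,0,0.06,-1,0,0,0,0,0,0.08,-1,0,0,0,0,0,0.095,-1,0,0,0,0,0,0.095,-1])

```text
time_s: 48.9
ee_pos: [0.5622, 0.3029, 0.0923]
tcp_rot: [-0.0, 0.755, 0.656, -0.003]
wrist_force: [-0.3, -0.4, -2.5]
finger_gap: 0.153
finger_force: 60.0
```

>>> send_rows(plan=[0,0,0,0,0,0,-1,0,0,0,0,0,0,-1,0,0,0,0,0,0,-1,0,0,0,0,0,0,-1,0,0,0,0,0,0,-1])

```text
time_s: 49.4
ee_pos: [0.5641, 0.305, 0.0965]
tcp_rot: [0.0, 0.755, 0.656, 0.001]
wrist_force: [-0.2, -0.2, -2.4]
finger_gap: 0.157
finger_force: 60.1
```

Run:
```python
from tip import *
st(); go([.5635,.3071,.0733],Rt(PY))
```

```text
t 49.4 p [0.5641 0.305  0.0965] q [1.000e-04 7.546e-01 6.562e-01 6.000e-04] F [-0.2 -0.2 -2.4] gap 0.157 j [ 0.496  0.534 -0.069  0.967 -0.     2.206]
w [ 0.1 -0.   0.2] t [ 0.002  -0.0009  0.0232]
```

>>> send_rows(plan=[0,0,0.2,0.002,-0.001,0.005,-1,0,0,0.2,0.002,-0.001,0.012,-1,0,0,0.2,0.002,-0.001,0.018,-1,0,0,0.2,0.002,-0.001,0.021,-1,0,0,0.2,0.002,-0.001,0.022,-1])

```text
time_s: 49.9
ee_pos: [0.5627, 0.3067, 0.0733]
tcp_rot: [-0.0, 0.756, 0.655, -0.0]
wrist_force: [-0.5, -1.9, 1.6]
finger_gap: 0.159
finger_force: 60.6
```

>>> send_rows(plan=[0,0,0,0,0,0,-1,0,0,0,0,0,0.001,-1,0,0,0,0,0,0.001,-1,0,0,0,0,0,0.001,-1,0,0,0,0,0,0.001,-1])

```text
time_s: 50.4
ee_pos: [0.5632, 0.307, 0.0733]
tcp_rot: [0.0, 0.756, 0.655, 0.0]
wrist_force: [-0.6, -0.9, 2.8]
finger_gap: 0.156
finger_force: 60.8
```

Run:
```python
from tip import *
st(); go([.5635,.3071,.0733],Rt(PY))
```

```text
t 50.4 p [0.5632 0.307  0.0733] q [1.000e-04 7.557e-01 6.549e-01 3.000e-04] F [-0.6 -0.9  2.8] gap 0.156 j [ 0.499  0.553 -0.1    0.917  0.     2.213]
w [ 0. -0.  0.] t [0.0001 0.0003 0.    ]
```

Contact at exactly the original pose. Next I release, rise, move clear and inspect.

>>> send_rows(plan=[0,0,0,0,0,0,-0.6,0,0,0,0,0,0,-0.3,0,0,0,0,0,0,-0.1,0,0,0,0,0,0,-0.1,0,0,0,0,0,-0.01,-0.1])

```text
time_s: 50.9
ee_pos: [0.5618, 0.3063, 0.0816]
tcp_rot: [-0.0, 0.756, 0.655, -0.002]
wrist_force: [0.2, 0.3, -0.0]
finger_gap: 0.449
finger_force: 0.0
```

>>> send_rows(plan=[0,0,0,0,0,-0.04,-0.1,0,0,0,0,0,-0.08,-0.1,0,0,0,0,0,-0.12,-0.1,0,0,0,0,0,-0.16,-0.1,0,0,0,0,0,-0.2,-0.1])

```text
time_s: 51.4
ee_pos: [0.5628, 0.3068, 0.2855]
tcp_rot: [0.0, 0.756, 0.655, 0.001]
wrist_force: [1.1, 0.9, 0.1]
finger_gap: 0.448
finger_force: 0.0
```

>>> send_rows(plan=[0,0,0,0.03,-0.03,0,0,0,0,0,0.06,-0.06,0,0,0,0,0,0.09,-0.09,0,0,0,0,0,0.12,-0.12,0,0,0,0,0,0.15,-0.15,0,0])

```text
time_s: 51.9
ee_pos: [0.4348, 0.4778, 0.2838]
tcp_rot: [-0.0, 0.756, 0.655, 0.001]
wrist_force: [-0.5, -0.4, -0.1]
finger_gap: 0.501
finger_force: 0.0
```

Run:
```python
from tip import *
st(); im,d,W=cloud('top','pics/top9.png'); z=W[:,:,2]
def fit(m,l):
    P=W[m]; print(l,m.sum(),cv2.minAreaRect((P[:,:2]*1000).astype(np.float32)) if m.sum()>5 else '',np.percentile(P[:,2],[10,50,90]).round(4) if m.sum() else '')
n=lambda x,y,r:(abs(W[:,:,0]-x)<r)&(abs(W[:,:,1]-y)<r)
fit(n(.563,.307,.05)&(z>.1)&(z<.118),'handle'); fit(n(.472,.32,.12)&(z>.052)&(z<.075),'panwalls')
fit(n(.471,.027,.1)&(z>.182)&(z<.2),'rim'); fit(n(.51,-.092,.04)&(z>.155)&(z<.18),'pad')
cv2.imwrite('pics/t9c.png',cv2.resize(cv2.imread('pics/top9.png')[90:290,170:400],None,fx=3.4,fy=3))
```

```text
t 51.9 p [0.4348 0.4778 0.2838] q [-0.000e+00  7.558e-01  6.548e-01  5.000e-04] F [-0.5 -0.4 -0.1] gap 0.501 j [ 0.833  0.466  0.311  1.415 -0.     2.546]
handle 139 ((562.8165893554688, 307.29473876953125), (59.222042083740234, 14.427534103393555), 83.51216888427734) [0.1066 0.1103 0.1132]
panwalls 392 ((473.08929443359375, 320.48394775390625), (112.28489685058594, 192.19285583496094), 82.01383972167969) [0.0547 0.0616 0.0663]
rim 537 ((470.24237060546875, 27.10832977294922), (136.32337951660156, 136.32742309570312), 20.99803352355957) [0.1831 0.1867 0.1901]
pad 263 ((509.4414978027344, -91.93685913085938), (44.27342224121094, 34.249271392822266), 17.391855239868164) [0.1659 0.1688 0.1717]
```

View pics/t9c.png

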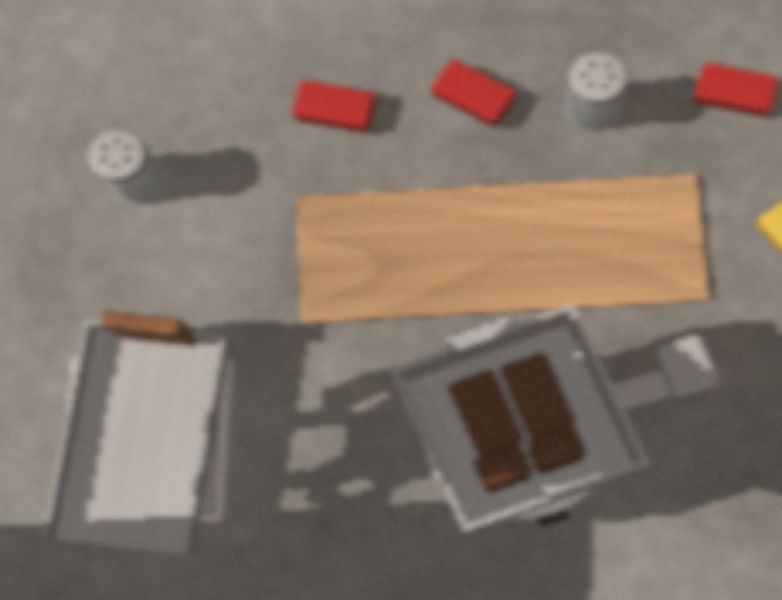

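The board is empty and all four blocks are inside the hopper, two pairs with one partly over the other. The pan is empty and back in place. The hopper is home and locked, with its pad at 0.168, and the bystanders are untouched. I'm handing in.

```bash
python3 -c "
from rig import close_job
print(close_job())"
```

```text
the job is handed in; nothing more can be done
None
```

I handed the job in at about 52 s: the hopper is home and locked, all four sugar blocks are in it, and the empty pan is back level on the scale. One gripper finger brushed the seated hopper during the third block and turned it about 70° in the coupler, but it stayed home and locked.

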